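# Strip and inspect a nested casting mould

### The job

Take the nested casting mould apart from the outside in (large, medium and small shell, core; one may be missing today). As each part comes off, hold it upright over the red cross of the inspection camera, dots level with the lens, and turn its dotted sides squarely to the lens in the order of their dots (one, two, then three if it has them), keeping each still for a second; then stand it squarely inside the outline of its own size and colour on the rubber pads (white for the aluminium large shell, blue, red, brass). Do not knock the camera, tip a part over or shift the paint jars.

Things in the scene. Friction and masses are not known exactly. Their poses are not given: they have to be found in the camera images.
- mould_base: dark round plate, 156 mm across, 8 mm thick, fixed to the tray; the nested parts stand loose on its flat top, each larger one over the smaller, their sides nearly parallel. Origin: centre of its underside
- large_shell: aluminium square shell, open below, 106 x 106 mm, 122 mm high to its flat top, 146 mm with the boss, walls and roof 5 mm, 0.28 to 0.56 kg, black dots. Covers the others, 5 mm clear all round; lift straight up. Square grip boss 30 x 30 x 24 mm on its top centre, sides parallel to the part's. ONE dot on its +y side, TWO on +x, THREE on -y; -x plain. Origin: centre of its underside.
- medium_shell: blue square shell, open below, 86 x 86 mm, 88 mm high to its flat top, 112 mm with the boss, walls and roof 5 mm, 0.2 to 0.4 kg, white dots. Second from outside, 5 mm clear; lift straight up. Square grip boss 30 x 30 x 24 mm on its top centre, sides parallel to the part's. ONE dot on its +y side, TWO on +x, THREE on -y; -x plain. Origin: centre of its underside.
- small_shell: red square shell, open below, 66 x 66 mm, 54 mm high to its flat top, 78 mm with the boss, walls and roof 5 mm, 0.14 to 0.28 kg, white dots. Third from outside, over the core, 5 mm clear; lift straight up. Square grip boss 30 x 30 x 24 mm on its top centre, sides parallel to the part's. ONE dot on its +y side, TWO on +x; the others plain. Origin: centre of its underside.
- core: solid brass-coloured square block 46 x 46 mm, 20 mm high to its flat top, 44 mm with the boss, 0.14 to 0.28 kg, black dots. Innermost. Square grip boss 30 x 30 x 24 mm on its top centre, sides parallel to the part's. ONE dot on its +y side, TWO on +x; the others plain. Origin: centre of its underside.
- inspection_camera: inspection camera on a post, 213 mm high in all, fixed to the tray; lens centre 190 mm above the tray. It looks along its own -x axis (towards the robot). An aluminium strip 40 mm wide and 3 mm high runs out under its view, with a red cross 140 mm before the origin. Origin: on the tray under the housing; x points from the cross to the lens
- focus (a point): focus point: 190 mm above the tray, straight over the red cross, 114 mm before the lens glass; same axes as the camera (x towards the lens). The middle of the part belongs over the cross, its dots at this height
- pad_large: black rubber pad 140 x 140 x 3 mm, fixed, with a white square outline 134 mm wide: the place of the large shell. Origin: centre of its underside, axes along its sides
- pad_medium: black rubber pad 120 x 120 x 3 mm, fixed, with a blue square outline 114 mm wide: the place of the medium shell. Origin: centre of its underside, axes along its sides
- pad_small: black rubber pad 100 x 100 x 3 mm, fixed, with a red square outline 94 mm wide: the place of the small shell. Origin: centre of its underside, axes along its sides
- pad_core: black rubber pad 80 x 80 x 3 mm, fixed, with a brass-coloured square outline 74 mm wide: the place of the core. Origin: centre of its underside, axes along its sides
- large_shell_one (a point): the one-dot mark: middle of the +y side of large_shell, 53 mm out from its upright centre line, 61 mm above its underside
- large_shell_two (a point): the two-dot mark: middle of the +x side of large_shell, 53 mm out from its upright centre line, 61 mm above its underside
- large_shell_three (a point): the three-dot mark: middle of the -y side of large_shell, 53 mm out from its upright centre line, 61 mm above its underside
- medium_shell_one (a point): the one-dot mark: middle of the +y side of medium_shell, 43 mm out from its upright centre line, 44 mm above its underside
- medium_shell_two (a point): the two-dot mark: middle of the +x side of medium_shell, 43 mm out from its upright centre line, 44 mm above its underside
- medium_shell_three (a point): the three-dot mark: middle of the -y side of medium_shell, 43 mm out from its upright centre line, 44 mm above its underside
- small_shell_one (a point): the one-dot mark: middle of the +y side of small_shell, 33 mm out from its upright centre line, 27 mm above its underside
- small_shell_two (a point): the two-dot mark: middle of the +x side of small_shell, 33 mm out from its upright centre line, 27 mm above its underside
- core_one (a point): the one-dot mark: middle of the +y side of core, 23 mm out from its upright centre line, 10 mm above its underside
- core_two (a point): the two-dot mark: middle of the +x side of core, 23 mm out from its upright centre line, 10 mm above its underside
- jar_yellow: yellow jar with white cap, 38 mm wide, 42 mm high, loose at the left edge of the tray; a bystander. Origin: centre of its underside
- jar_green: green jar with black cap, 38 mm wide, 42 mm high, loose at the left edge of the tray; a bystander. Origin: centre of its underside
- jar_white: white jar, 38 mm wide, 42 mm high, loose at the left edge of the tray; a bystander. Origin: centre of its underside

How it is judged:
By the outcome, as a careful person would: the job done as asked, in the order asked, and still so for the second after the job is handed in, with the robot touching nothing.
Of large_shell, medium_shell, small_shell, core only 3 to 4 are there at a start; the rules pass over those that are not, and their reading is None.
At some moment in a run one of large_shell, medium_shell, small_shell, core may be knocked a few centimetres aside while the robot is not near it.
It also fails if it takes over 210 s, if anything falls off the work surface, if the arm or the gripper's body presses on something with over 40 N, if the wrist force passes 120 N, or if a joint passes its speed limit or range.

### The arm

A 7-joint arm with a two-finger parallel gripper is mounted at the origin on a cart in front of the work surface, level with it; the furniture and walls round the work are solid. World frame = base frame: x ahead of the robot, y to its left, z up, the work surface at z = 0. Lengths are in m, angles in rad, forces in N, time in s.
With the tool pointing down it reaches from about 0.4 to 0.925 m from the base axis. Payload 4.1 kg.
Tool frame: the origin (TCP) lies midway between the tips of the shut fingers; the grasp point (between the pads) lies 19 mm behind it; x points along the fingers, z is the direction in which the jaws open and shut, and the axes are right-handed (so a half turn about x gives the same grasp; the last joint's range is limited). The gripper opens to 85 mm and grips with 20 to 120 N. Pads are 22 mm wide; open, the fingers measure 114 mm over their backs; the gripper's body (76 mm by 85 mm) begins 54 mm behind the grasp point. The pads swing forward as they close: fully open they stand 13 mm farther back than shut.
Start: joints at [-0.099, 0.398, 0.045, 1.537, -0.019, 1.207, -0.051], TCP at [0.65, 0, 0.231] pointing down, gripper open.
Joint ranges: [-2.82, 2.82], [-0.49, 2.23], [-1.37, 1.46], [0, 2.46], [-1.36, 4.5], [0.23, 2], [-2.94, 2.94]. Speed limits (rad/s): [2.57, 2.57, 3.14, 3.14, 3.14, 3.14, 3.14].

### API

Orientations are given as a rotation vector (axis times angle).
In Python, from bench import env gives the robot as it stands.
- The arm moves only by the tool servo_tool, never from a script. Its argument "series" is a list that holds one entry, the list of rows, each a list of 4 numbers: the shift along the world's x, y, z in units of 25 mm (1.0 is 25 mm), then the turn about the world's z in units of 6 degrees (1.0 is 6 degrees). In form: [[[dx, dy, dz, yaw], ...]]. A call has 1 to 12 rows; each row is the pose to reach, as a shift and turn from the pose commanded when the call began; what a row does not reach only later rows make up. A row lasts 1/12 s, in which the tool goes at most 41.7 mm and 7.16 degrees, less where a joint would pass 70% of its speed; a pose out of reach is approached as far as the arm can. A call with a gripper value outside its range is refused whole. "jaw" is the opening in per cent of the stroke, from 0 (shut) to 100 (fully open), set as the call begins (left out, the last holds). The fingers move at their own pace and stop on an object; "newtons" is the grip in N (left out, the last holds). Time passes only in rows, so rows that repeat a pose let the fingers close. It gives the time, the measured TCP pose, the force and the opening at its end, in the units of the state.
- env.state(): the state, without advancing time (a new reading comes with each control period).
- env.grab_frame(name): name is "scene" or "side" or "wrist"; returns the picture (384x512x3 uint8, red, green, blue); there is no depth.
- env.camera_info(name): a dict with "K" (3x3 intrinsics, pixels), "rvec" (rotation vector, rad) and "tvec" (3), from world to camera coordinates, as OpenCV has them; the wrist camera has in their place "tool_from_camera" (4x4, takes a point from camera to tool coordinates, whose origin is the TCP and whose axes are the tool frame's). Camera axes: x right, y down, z forward; pixel columns grow to the right and rows downward; lengths in m; the calibration is good to about 2 mm. A picture is of the moment at which its call begins: read the wrist's pose just before it. camera_info takes no time and is no camera call.
- env.close_job(): hands the job in, once; it reports no verdict.
The state is a dict: "time_s": time; "qpos": joint angles; "dq": joint speeds; "effort": joint torques, N m; "tool_pos": TCP position; "ee_rot": TCP orientation; "ft_force": force on the tool from outside, world axes, zero at the start; "wrist_torque": the same for the moment, N m; "grip_width": finger opening in m.
Only numpy, scipy, OpenCV 4.12 (cv2) and the standard library are available. Lean on these libraries where they do the work, as an engineer would, in place of code of your own. Each camera call takes 0.05 s, during which the arm holds its last target.

## Working session

There is one attempt and no reset: what is moved stays moved. The work goes in short steps, Python scripts to look and compute and a tool call to move; the robot and the scene stay as the last step left them, time stands still between calls to the robot, and variables do not carry over. Pictures are saved under pics/ and viewed, and the job is handed in when it is done.

Besides the shell and the picture viewer there is one more tool, called after "Emit:" as a command line: name --argument value ..., lists and objects as JSON in quotes. servo_tool: Moves the arm, as the interface text tells. Its arguments: {"type":"object","properties":{"series":{"type":"array","items":{"type":"array","items":{"type":"array","items":{"type":"number"}}}},"jaw":{"type":"number"},"newtons":{"type":"number"}},"required":["series"]}

```bash
ls; mkdir -p pics; cat > h.py <<'E'
import numpy as np,cv2
from bench import env
def save(n,f,im=None):
    im=env.grab_frame(n) if im is None else im
    cv2.imwrite('pics/'+f+'.png',im[:,:,::-1]); return im
def cam(n,st=None):
    c=env.camera_info(n);K=np.array(c['K'])
    if 'rvec' in c:
        R=cv2.Rodrigues(np.array(c['rvec'],float))[0];t=np.array(c['tvec'],float).ravel()
        return K,R.T,-R.T@t   # Rwc, centre
    T=np.array(c['tool_from_camera']);st=st or env.state()
    Rt=cv2.Rodrigues(np.array(st['ee_rot'],float))[0]
    return K,Rt@T[:3,:3],Rt@T[:3,3]+np.array(st['tool_pos'])
def ray(c,px,z):
    K,R,o=c;px=np.atleast_2d(px).astype(float)
    d=(R@np.linalg.inv(K)@np.c_[px,np.ones(len(px))].T).T
    return o+d*((z-o[2])/d[:,2])[:,None]
def proj(c,P):
    K,R,o=c;p=(K@R.T@(np.atleast_2d(P)-o).T).T
    return p[:,:2]/p[:,2:]
E
python3 - <<'E'
from h import *
print(env.state())
for n in('scene','side','wrist'):
    save(n,n+'0');c=cam(n);print(n,c[0].tolist(),c[1].round(3).tolist(),c[2].round(3))
E
```

```text
pics
{'time_s': 0.0, 'qpos': array([-0.09900994,  0.39918927,  0.04503274,  1.53786355, -0.01867619,
        1.20691164, -0.05069907]), 'dq': array([-0.00099743,  0.0027113 , -0.00028537, -0.00011557, -0.00027692,
        0.00012306,  0.00056794]), 'effort': array([-9.65094187e-04, -4.75129580e+01,  1.36406265e+00, -2.54227209e+01,
        1.14684159e-02,  9.53188282e-03,  3.56541250e-05]), 'tool_pos': array([6.49369716e-01, 2.15373206e-05, 2.30272540e-01]), 'ee_rot': array([-2.27360218e-04,  1.57274092e+00, -1.87328026e-05]), 'ft_force': array([ 0.86677764,  0.13617827, -0.10715976]), 'wrist_torque': array([-0.00336243,  0.03593991, -0.00462597]), 'grip_width': 0.08550269148550861}
scene [[430.4409924055178, 0.0, 251.68288654790427], [0.0, 430.4409924055178, 189.7967017024668], [0.0, 0.0, 1.0]] [[-0.778, -0.395, 0.488], [-0.628, 0.491, -0.604], [-0.001, -0.777, -0.63]] [-0.189  0.92   1.062]
side [[363.32427950365076, 0.0, 255.97701926108], [0.0, 363.32427950365076, 186.93779505388403], [0.0, 0.0, 1.0]] [[-0.95, -0.171, 0.261], [-0.312, 0.574, -0.757], [-0.021, -0.801, -0.599]] [0.221 0.931 0.815]
wrist [[341.37626745516104, 0.0, 251.9229858276698], [0.0, 341.37626745516104, 191.5686042633255], [0.0, 0.0, 1.0]] [[1.0, 0.0, -0.001], [-0.0, -0.956, -0.294], [-0.001, 0.294, -0.956]] [0.649 0.076 0.374]
```

View pics/scene0.png

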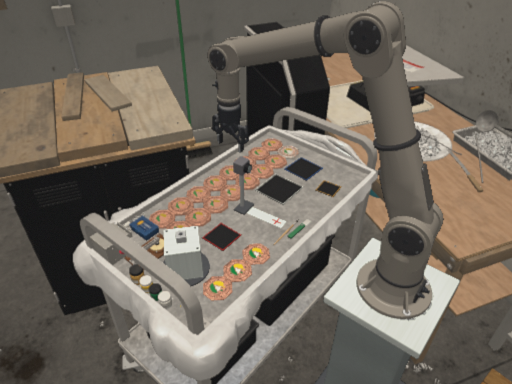

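View pics/side0.png

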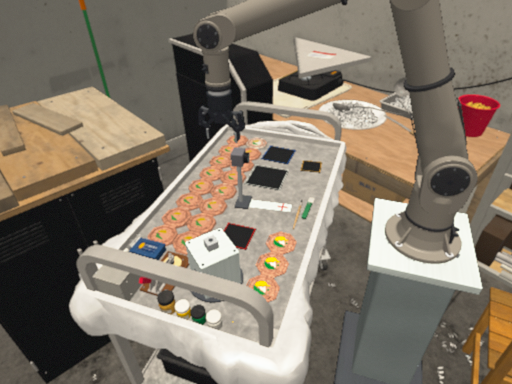

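View pics/wrist0.png

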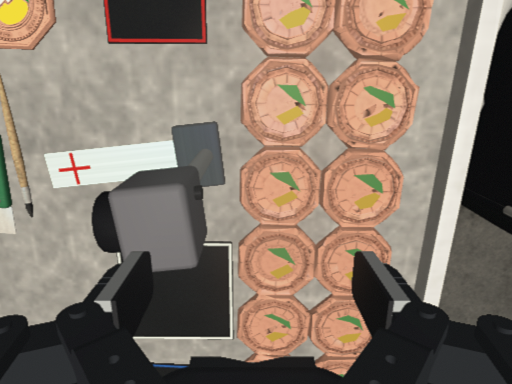

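```bash
python3 - <<'E'
from h import *
a=cv2.imread('pics/scene0.png');b=cv2.imread('pics/side0.png')
cv2.imwrite('pics/z1.png',cv2.resize(a[215:315,110:240],None,fx=6,fy=6,interpolation=cv2.INTER_CUBIC)[:600,:780])
cv2.imwrite('pics/z2.png',cv2.resize(b[220:330,130:260],None,fx=5,fy=5,interpolation=cv2.INTER_CUBIC))
cv2.imwrite('pics/z3.png',cv2.resize(a[145:245,200:350],None,fx=5,fy=5,interpolation=cv2.INTER_CUBIC))
E
```

```text
(no output)
```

View pics/z1.png

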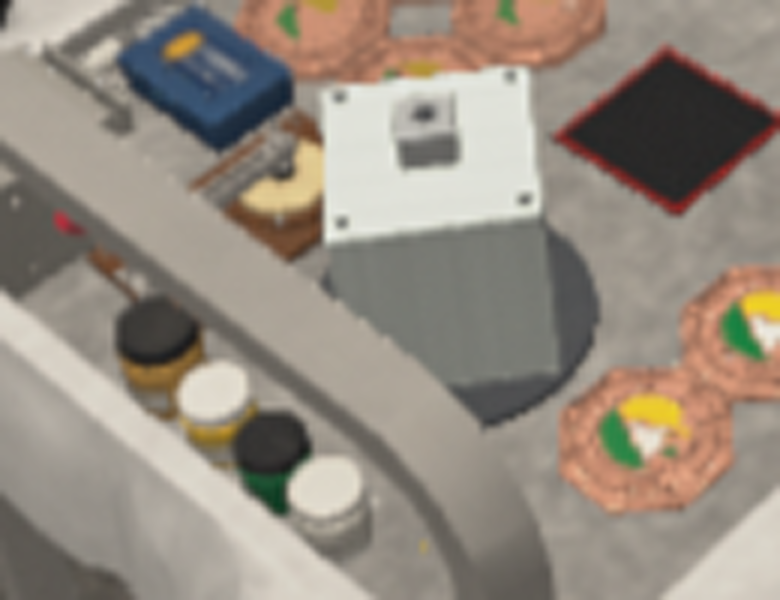

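View pics/z2.png

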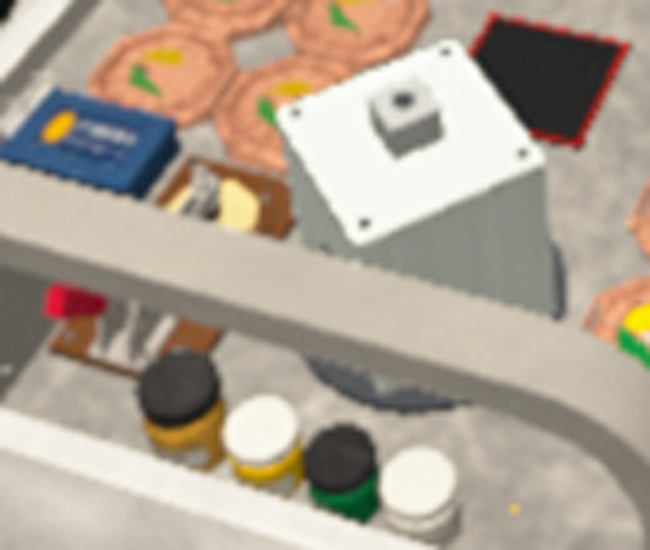

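View pics/z3.png

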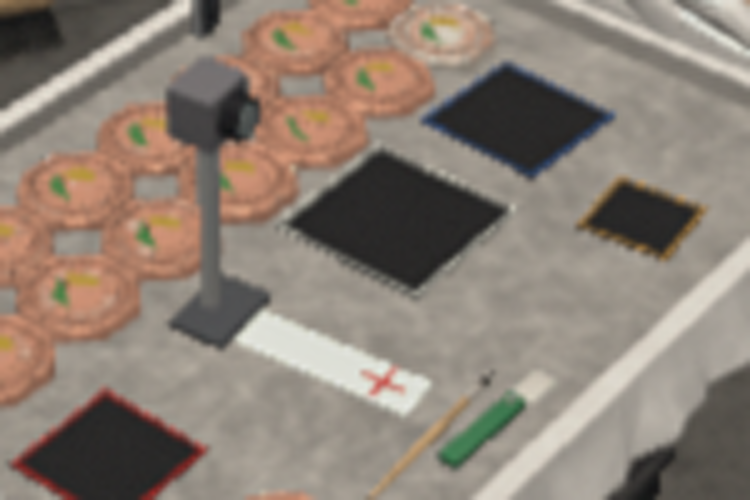

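```bash
cat >> h.py <<'E'
def quad(c,cnt,z):
    P=ray(c,cnt.reshape(-1,2),z)[:,:2]
    (x,y),(w,h),a=cv2.minAreaRect((P*1000).astype(np.float32))
    return round(x/1000,4),round(y/1000,4),round(w,1),round(h,1),round((a+45)%90-45,1)
def comps(m,amin=60):
    cs,_=cv2.findContours(m.astype(np.uint8),cv2.RETR_EXTERNAL,cv2.CHAIN_APPROX_NONE)
    return [k for k in cs if cv2.contourArea(k)>amin]
def u(k): return np.array([k.reshape(-1,2)[:,0].min(),k.reshape(-1,2)[:,1].min(),*np.ptp(k.reshape(-1,2),axis=0)])
E
python3 - <<'E'
from h import *
for n,win in(('scene',(110,140,350,320)),('side',(130,130,340,330)),('wrist',(0,0,512,384))):
    im=cv2.imread(f'pics/{n}0.png')[:,:,::-1];c=cam(n)
    M=np.zeros(im.shape[:2],bool);M[win[1]:win[3],win[0]:win[2]]=1
    hsv=cv2.cvtColor(np.ascontiguousarray(im),cv2.COLOR_RGB2HSV)
    print(n,'dark')
    for k in comps(M&(im.max(2)<60),100): print(u(k),quad(c,k,.003))
    print('white')
    for k in comps(M&(im.min(2)>200),100): print(u(k),quad(c,k,.003),quad(c,k,.130))
    print('red')
    for k in comps(M&(hsv[:,:,1]>120)&(im[:,:,0]>120)&((hsv[:,:,0]<6)|(hsv[:,:,0]>174)),8): print(u(k),quad(c,k,.003))
    print('blue')
    for k in comps(M&(hsv[:,:,1]>100)&(abs(hsv[:,:,0].astype(int)-112)<12),30): print(u(k),quad(c,k,.003))
E
```

```text
scene dark
[255 235  79  84] (0.2426, 0.1323, 425.5, 70.7, -1.4)
[205 225  32  22] (0.5544, 0.166, 83.7, 83.4, -0.1)
[318 182  20  12] (0.4061, -0.2916, 62.8, 59.7, 6.9)
[259 176  41  25] (0.5546, -0.17, 120.7, 120.3, -0.3)
[287 159  32  19] (0.5555, -0.3421, 100.9, 102.7, -2.9)
[110 147 102  70] (0.9689, 0.0556, 466.4, 361.3, -30.8)
white
[325 266  24  44] (0.1354, 0.1019, 70.7, 169.5, 29.0) (0.0965, 0.2, 62.3, 149.2, 29.0)
[164 227  35  27] (0.6507, 0.2657, 116.9, 118.6, -41.1) (0.55, 0.3442, 102.9, 104.4, -41.1)
[248 208  29  15] (0.5098, -0.0056, 105.7, 37.2, 5.9) (0.426, 0.1054, 93.0, 32.7, 5.9)
red
blue
[130 217  27  21] (0.7956, 0.3068, 64.8, 103.1, -1.7)
side dark
[225 225  27  21] (0.5557, 0.1645, 83.0, 81.8, 0.1)
[248 167  37  20] (0.5568, -0.1725, 117.3, 121.6, -0.3)
[303 162  16   8] (0.4072, -0.2943, 62.8, 57.3, 5.0)
[130 158  33  65] (0.9751, 0.0173, 119.3, 394.3, 33.7)
[264 147  28  15] (0.5577, -0.344, 98.2, 101.9, -3.7)
[185 130  32  30] (0.9308, -0.3237, 153.3, 264.2, 15.9)
white
[207 310  13  12] (0.5087, 0.454, 33.2, 35.4, 22.7) (0.4637, 0.5286, 28.0, 29.9, 22.7)

[... 590 characters left out ...]
.9, 17.2)
[236 229  19  20] (0.5109, 0.1701, 95.8, 30.3, -18.3)
blue
[130 238  34  20] (0.795, 0.2962, 60.2, 102.6, -1.9)
wrist dark
[  0 246 511 137] (0.6531, -0.2103, 702.3, 207.2, 0.0)
[ 92 192  28  60] (0.4744, -0.0773, 27.5, 75.6, 3.5)
[461   9  50 225] (0.9007, 0.0223, 56.1, 244.7, 12.6)
[108   0  93  37] (0.5534, 0.1393, 33.0, 89.7, -0.0)
white
[ 44 140 132  47] (0.4923, -0.0068, 143.2, 39.3, 6.1) (0.5459, 0.0214, 94.2, 25.9, 6.1)
[424   0  79 305] (0.8783, -0.0164, 344.7, 19.4, -1.5) (0.7998, 0.0151, 226.7, 12.7, -1.5)
red
[ 59 153  30  30] (0.4506, -0.0116, 25.5, 25.7, -39.5)
[104   0 101  42] (0.5532, 0.137, 37.6, 97.8, -0.0)
blue
[152 364  36   4] (0.538, -0.2849, 5.4, 48.4, -3.7)
```

Emit:
servo_tool --series '[[[0,0,1.6,0],[0,0,3.2,0],[0,0,4.8,0],[-4,13.7,6,-6.8],[-4,13.7,6,-6.8],[-4,13.7,6,-6.8],[-4,13.7,6,-6.8],[-4,13.7,6,-6.8],[-4,13.7,6,-6.8],[-4,13.7,6,-6.8],[-4,13.7,6,-6.8],[-4,13.7,6,-6.8]]]' --jaw 100

```text
time_s: 1.15
tool_pos: [0.5479, 0.3464, 0.3812]
ee_rot: [0.555, 1.5, -0.554]
ft_force: [-0.4, -0.3, -0.3]
grip_width: 0.0855
```

Emit:
servo_tool --series '[[[0,0,0,0],[0,0,0,0],[0,0,0,0],[0,0,0,0]]]'

```text
time_s: 1.48
tool_pos: [0.5509, 0.3405, 0.3811]
ee_rot: [0.558, 1.497, -0.56]
ft_force: [-0.3, -0.5, 0.9]
grip_width: 0.0856
```

```bash
python3 - <<'E'
from h import *
s=env.state();print(s['time_s'],s['tool_pos'],s['ee_rot'],s['qpos'].round(2),s['ft_force'])
R=cv2.Rodrigues(s['ee_rot'])[0];print('jaw dir',np.degrees(np.arctan2(R[1,2],R[0,2])),'finger',R[:,0])
save('wrist','w1')
E
```

```text
1.4833 [0.55093332 0.34050601 0.38106931] [ 0.55817902  1.49674911 -0.56032802] [-0.62  0.33 -0.    1.31  0.    1.5  -1.34] [-0.26374063 -0.51740447  0.94753626]
jaw dir -40.96174572877933 finger [ 1.91459722e-04 -1.50674850e-03 -9.99998847e-01]
```

View pics/w1.png

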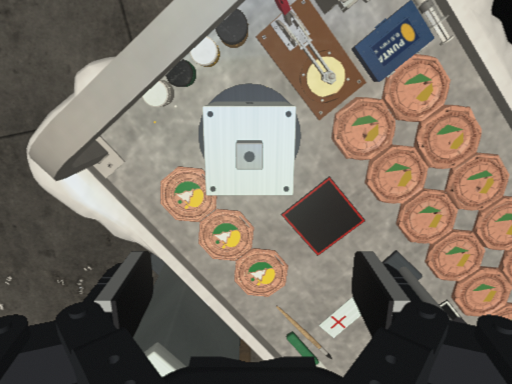

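```bash
python3 - <<'E'
from h import *
im=cv2.imread('pics/w1.png')[:,:,::-1];c=cam('wrist')
m=(im.min(2)>170);M=np.zeros_like(m);M[90:210,190:310]=1
for k in comps(m&M,300): print(u(k),quad(c,k,.130))
g=im.min(2).astype(int);boss=(g>100)&(g<185);B=np.zeros_like(m);B[135:175,230:270]=1
for k in comps(boss&B,100): print(u(k),quad(c,k,.154))
cv2.imwrite('pics/z4.png',cv2.resize(im[85:205,190:310,::-1],None,fx=5,fy=5,interpolation=cv2.INTER_CUBIC))
hsv=cv2.cvtColor(np.ascontiguousarray(im),cv2.COLOR_RGB2HSV)
for k in comps((hsv[:,:,1]>120)&(im[:,:,0]>120)&((hsv[:,:,0]<6)|(hsv[:,:,0]>174)),8): print('red',u(k),quad(c,k,.003))
E
```

```text
[202 106  93  88] (0.5496, 0.3445, 103.7, 105.8, -41.0)
[235 140  27  29] (0.55, 0.3457, 32.3, 30.0, -41.0)
red [331 316  14  11] (0.4508, -0.0125, 23.6, 23.7, -41.1)
red [282 178  82  76] (0.5537, 0.166, 97.4, 97.7, -0.4)
red [281   0   8  13] (0.7035, 0.447, 16.5, 8.5, -19.0)
```

View pics/z4.png

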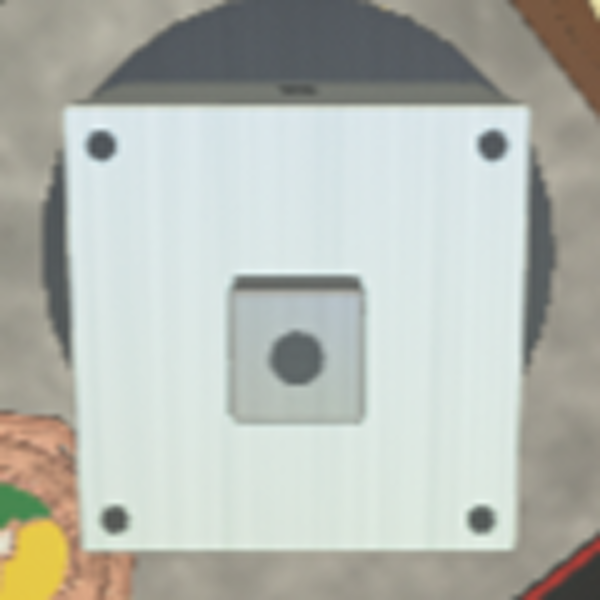

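Emit:
servo_tool --series '[[[0,0.1,-1.4,0],[0,0.1,-2.8,0],[0,0.1,-4.2,0],[0,0.1,-5.6,0],[0,0.1,-6.8,0],[0,0.1,-7.8,0],[0,0.1,-8.6,0],[0,0.1,-8.6,0],[0,0.1,-8.6,0],[0,0.1,-8.6,0]]]' --jaw 50

```text
time_s: 2.37
tool_pos: [0.5514, 0.3448, 0.1681]
ee_rot: [0.56, 1.496, -0.557]
ft_force: [-0.1, 0.6, 0.4]
grip_width: 0.0425
```

```bash
python3 - <<'E'
from h import *
s=env.state();print(s['tool_pos'],s['grip_width'])
save('wrist','w2')
E
```

```text
[0.5514141  0.34477657 0.16806223] 0.04248183427393911
```

View pics/w2.png

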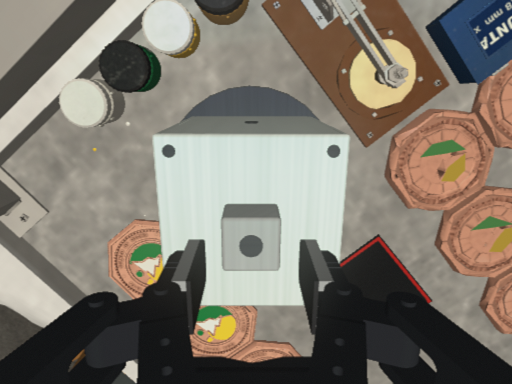

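Emit:
servo_tool --series '[[[-0.04,0,-0.5,0],[-0.04,0,-1.0,0],[-0.04,0,-1.3,0],[-0.04,0,-1.44,0],[-0.04,0,-1.44,0],[-0.04,0,-1.44,0]]]'

```text
time_s: 2.92
tool_pos: [0.549, 0.345, 0.1299]
ee_rot: [0.557, 1.498, -0.557]
ft_force: [0.2, -0.8, 0.1]
grip_width: 0.0428
```

Emit:
servo_tool --series '[[[0,0,0,0],[0,0,0,0],[0,0,0,0],[0,0,0,0],[0,0,0,0],[0,0,0,0]]]' --jaw 0 --newtons 60

```text
time_s: 3.42
tool_pos: [0.5497, 0.3449, 0.1306]
ee_rot: [0.558, 1.497, -0.557]
ft_force: [1.3, -0.8, 1.5]
grip_width: 0.029
```

Emit:
servo_tool --series '[[[0,0,0.2,0],[0,0,0.6,0],[0,0,1.2,0],[0,0,2,0],[0,0,3,0],[0,0,4,0],[0,0,5,0],[0,0,5.7,0],[0,0,6,0],[0,0,6,0]]]'

```text
time_s: 4.25
tool_pos: [0.5493, 0.3458, 0.2825]
ee_rot: [0.559, 1.497, -0.554]
ft_force: [0.8, 1.6, -4.3]
grip_width: 0.0291
```

```bash
python3 - <<'E'
from h import *
s=env.state();print(s['tool_pos'],s['grip_width'],s['ft_force'])
save('side','s2')
E
```

```text
[0.54931006 0.34581629 0.28253373] 0.02909396733088048 [ 0.78567416  1.58311952 -4.28555476]
```

View pics/s2.png

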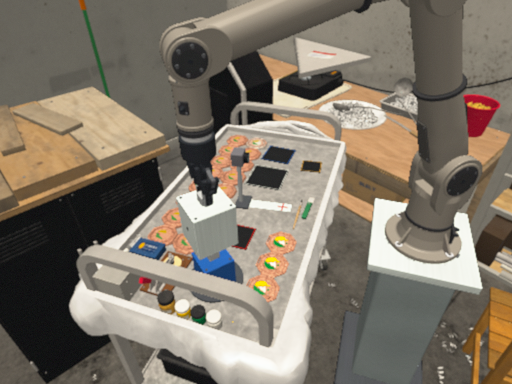

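Emit:
servo_tool --series '[[[-0.6,-0.6,0,0],[-1.3,-1.6,0,-1],[-2,-3,0,-2],[-2.7,-4.4,0,-3],[-3.3,-5.9,0,-4],[-3.8,-7.4,0,-5],[-4,-8.9,0,-6],[-4,-10.4,0,-6.8],[-4,-11.8,0,-7.2],[-4,-13,0,-7.2],[-3.95,-13.9,0,-7.2],[-3.95,-14.3,0,-7.2]]]'

```text
time_s: 5.3
tool_pos: [0.4486, -0.0167, 0.2787]
ee_rot: [1.133, 1.256, -1.139]
ft_force: [-0.2, -0.8, -4.4]
grip_width: 0.029
```

Emit:
servo_tool --series '[[[0,0,-0.5,0],[0,0,-1,0],[0,0,-1.15,0],[0,0,-1.15,0],[0,0,-1.15,0],[0,0,-1.15,0]]]'

```text
time_s: 5.8
tool_pos: [0.4506, -0.0119, 0.2519]
ee_rot: [1.131, 1.257, -1.131]
ft_force: [0.1, -0.3, -4.3]
grip_width: 0.0291
```

```bash
cat >> h.py <<'E'
def yaw(s=None):
    s=s or env.state();R=cv2.Rodrigues(s['ee_rot'])[0];return np.degrees(np.arctan2(R[1,2],R[0,2]))
E
python3 - <<'E'
from h import *
s=env.state();print(s['tool_pos'],yaw(),s['grip_width'],s['ft_force'],s['qpos'].round(2))
save('side','s3');save('scene','c3');save('wrist','w3')
E
```

```text
[ 0.4505908  -0.01193652  0.25192675] -83.9391983755833 0.029059926521324077 [ 0.08431125 -0.25411715 -4.30465981] [-0.36  0.02  0.29  1.97 -0.    1.16 -1.53]
```

View pics/s3.png

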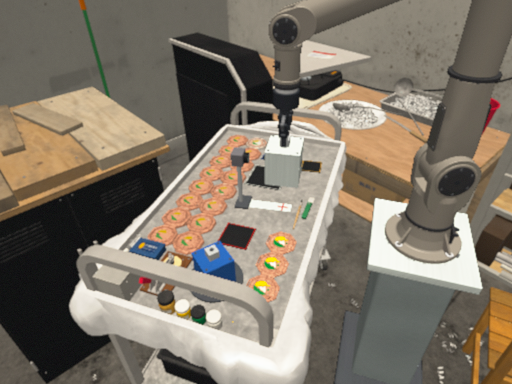

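View pics/c3.png

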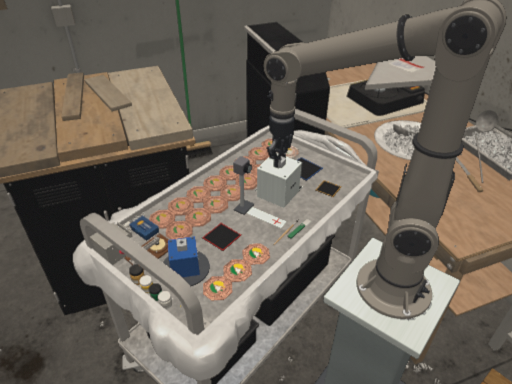

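View pics/w3.png

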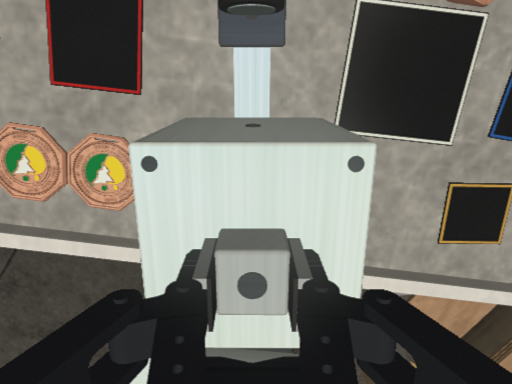

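Emit:
servo_tool --series '[[[0,0,0,0],[0,0,0,0],[0,0,0,0],[0,0,0,0],[0,0,0,0],[0,0,0,0],[0,0,0,0],[0,0,0,0],[0,0,0,0],[0,0,0,0],[0,0,0,0],[0,0,0,0]]]'

```text
time_s: 6.95
tool_pos: [0.4503, -0.0125, 0.2516]
ee_rot: [1.131, 1.257, -1.132]
ft_force: [-0.6, -0.0, -3.8]
grip_width: 0.0288
```

Emit:
servo_tool --series '[[[0,0,0,0.5],[0,0,0,1.5],[0,0,0,2.5],[0,0,0,3.6],[0,0,0,4.7],[0,0,0,5.8],[0,0,0,6.9],[0,0,0,8],[0,0,0,9.1],[0,0,0,10.2],[0,0,0,11.3],[0,0,0,12.3]]]'

```text
time_s: 7.95
tool_pos: [0.4503, -0.0125, 0.2516]
ee_rot: [0.135, 1.566, -0.135]
ft_force: [0.8, -0.1, -4.5]
grip_width: 0.0286
```

Emit:
servo_tool --series '[[[0,0,0,1],[0,0,0,2],[0,0,0,2.7],[0,0,0,2.7],[0,0,0,2.7],[0,0,0,2.7],[0,0,0,2.7],[0,0,0,2.7]]]'

```text
time_s: 8.62
tool_pos: [0.4503, -0.0125, 0.2516]
ee_rot: [-0.082, 1.569, 0.082]
ft_force: [-0.3, -0.4, -4.6]
grip_width: 0.029
```

```bash
python3 - <<'E'
from h import *
s=env.state();print(s['tool_pos'],yaw(),s['grip_width'],s['ft_force'],s['qpos'].round(2))
save('scene','c4');save('wrist','w4')
E
```

```text
[ 0.45028009 -0.01245284  0.25158877] 5.9648914210541175 0.02903102348044502 [-0.26439273 -0.38341312 -4.57232517] [-0.34  0.02  0.28  1.97 -0.    1.16  0.04]
```

View pics/w4.png

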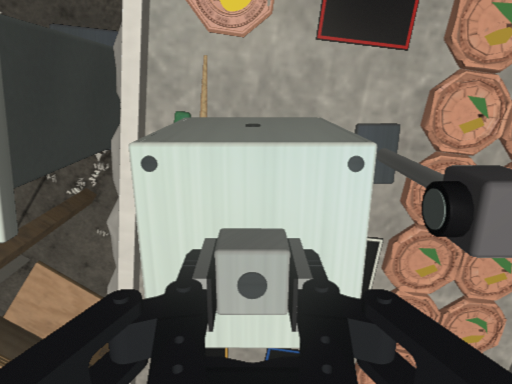

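View pics/c4.png

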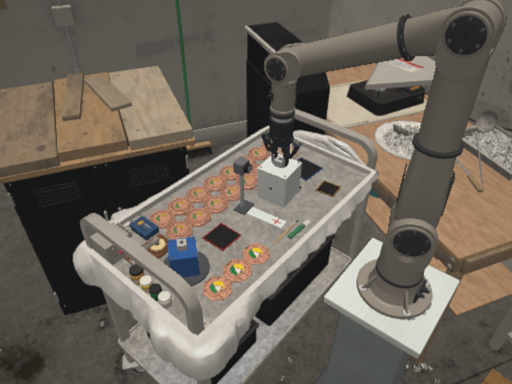

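Emit:
servo_tool --series '[[[0,0,0,0],[0,0,0,0],[0,0,0,0],[0,0,0,0],[0,0,0,0],[0,0,0,0],[0,0,0,0],[0,0,0,0],[0,0,0,0],[0,0,0,0],[0,0,0,0],[0,0,0,0]]]'

```text
time_s: 9.72
tool_pos: [0.4503, -0.0125, 0.2516]
ee_rot: [-0.082, 1.569, 0.082]
ft_force: [1.1, 0.2, -3.5]
grip_width: 0.0287
```

Emit:
servo_tool --series '[[[0,0,0,0.5],[0,0,0,1.5],[0,0,0,2.5],[0,0,0,3.6],[0,0,0,4.7],[0,0,0,5.8],[0,0,0,6.9],[0,0,0,8],[0,0,0,9.1],[0,0,0,10.2],[0,0,0,11.3],[0,0,0,12.3]]]'

```text
time_s: 10.72
tool_pos: [0.4503, -0.0125, 0.2516]
ee_rot: [-1.081, 1.286, 1.081]
ft_force: [-0.4, -0.0, -4.7]
grip_width: 0.0289
```

Emit:
servo_tool --series '[[[0,0,0,1],[0,0,0,2],[0,0,0,2.7],[0,0,0,2.7],[0,0,0,2.7],[0,0,0,2.7],[0,0,0,2.7],[0,0,0,2.7],[0,0,0,2.7],[0,0,0,2.7],[0,0,0,2.7],[0,0,0,2.7]]]'

```text
time_s: 11.72
tool_pos: [0.4503, -0.0125, 0.2516]
ee_rot: [-1.286, 1.158, 1.286]
ft_force: [-0.2, -0.5, -4.0]
grip_width: 0.0285
```

Emit:
servo_tool --series '[[[0,0,0,0],[0,0,0,0],[0,0,0,0],[0,0,0,0],[0,0,0,0],[0,0,0,0],[0,0,0,0],[0,0,0,0],[0,0,0,0]]]'

```text
time_s: 12.47
tool_pos: [0.4503, -0.0125, 0.2516]
ee_rot: [-1.286, 1.158, 1.286]
ft_force: [-0.8, -0.5, -4.5]
grip_width: 0.0286
```

```bash
python3 - <<'E'
from h import *
s=env.state();print(s['time_s'],s['tool_pos'],yaw(),s['grip_width'],s['ft_force'],s['qpos'].round(2))
im=save('wrist','w5',);c=cam('wrist',s)
cv2.imwrite('pics/w5.png',im[:,:,::-1])
for k in comps((im.max(2)<60),100): print(u(k),quad(c,k,.003))
E
```

```text
12.4667 [ 0.45027261 -0.01247913  0.2515885 ] 96.00420031624876 0.028554383802161833 [-0.77908136 -0.5082433  -4.50866423] [-0.33  0.02  0.26  1.97 -0.    1.16  1.61]
[  0 255 511 128] (0.6809, 0.0167, 206.0, 741.5, 6.1)
[184 250  15  14] (0.5901, -0.0744, 13.9, 25.9, -15.5)
[480 238  31  61] (0.5705, 0.3177, 90.6, 38.7, 18.5)
[364 216  63  67] (0.5542, 0.1759, 71.7, 89.2, -0.3)
[461 207  50  82] (0.5373, 0.2836, 29.5, 119.3, -11.1)
[  0 173  21  84] (0.5584, -0.2999, 26.3, 110.3, -5.2)
[ 60 169  81 103] (0.5551, -0.1872, 96.8, 129.2, -0.2)
[ 0 55 39 66] (0.4041, -0.28, 69.6, 44.3, 4.5)
[472   0  30  29] (0.2785, 0.2158, 7.0, 35.5, -36.3)
```

View pics/w5.png

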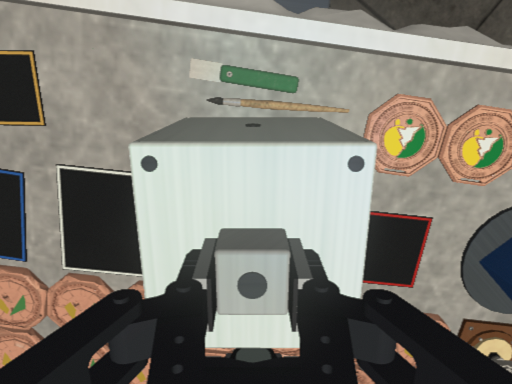

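```bash
python3 - <<'E'
from h import *
im=cv2.imread('pics/w3.png')[:,:,::-1]
a=np.radians(-83.94);Rz=cv2.Rodrigues(np.array([0,0,a]))[0]@cv2.Rodrigues(np.array([0,np.pi/2,0]))[0]
s={'tool_pos':[.4506,-.0119,.2519],'ee_rot':cv2.Rodrigues(Rz)[0].ravel()}
c=cam('wrist',s)
for k in comps((im.max(2)<60),100): print(u(k),quad(c,k,.003))
E
```

```text
[  0 276  25  20] (0.2425, 0.285, 22.9, 30.5, 44.9)
[  0 255 511 128] (0.2198, -0.0413, 206.1, 742.1, 6.1)
[305 250  15  14] (0.327, -0.103, 25.4, 13.8, 25.2)
[443 187  67  53] (0.4059, -0.2927, 69.2, 69.0, 5.0)
[494  87  17  49] (0.5264, -0.287, 54.9, 18.9, 18.6)
[340   3 142 137] (0.5554, -0.171, 128.8, 129.5, -0.2)
[218   0  66  13] (0.6043, 0.005, 12.0, 68.0, 6.0)
[50  0 87 89] (0.5538, 0.1669, 89.6, 88.8, -0.3)
```

Emit:
servo_tool --series '[[[0,-0.6,0,0],[0,-1.6,0,0],[0,-2.8,0,0],[0.2,-4,0,0],[0.8,-5,0,-0.5],[1.8,-5.8,0,-1],[3,-6.3,-0.3,-1.05],[4,-6.35,-1,-1.05],[4.2,-6.35,-2,-1.05],[4.2,-6.35,-3,-1.05],[4.2,-6.35,-3,-1.05],[4.2,-6.35,-3,-1.05]]]'

```text
time_s: 13.52
tool_pos: [0.554, -0.1708, 0.1752]
ee_rot: [-1.203, 1.214, 1.209]
ft_force: [-0.1, 0.5, -4.1]
grip_width: 0.0289
```

Emit:
servo_tool --series '[[[0,0,0,0],[0,0,0,0],[0,0,0,0]]]'

```text
time_s: 13.77
tool_pos: [0.5564, -0.1716, 0.1787]
ee_rot: [-1.207, 1.209, 1.202]
ft_force: [0.4, -0.8, -4.8]
grip_width: 0.029
```

```bash
python3 - <<'E'
from h import *
s=env.state();print(s['time_s'],s['tool_pos'],yaw(),s['grip_width'],s['ft_force'],s['qpos'].round(2))
save('scene','c6');save('wrist','w6')
E
```

```text
13.7667 [ 0.55635008 -0.17163269  0.17868518] 89.69750121968225 0.02897280288884962 [ 0.35983842 -0.83167598 -4.83818963] [-0.1   0.34  0.41  1.78 -0.16  1.05  1.93]
```

View pics/c6.png

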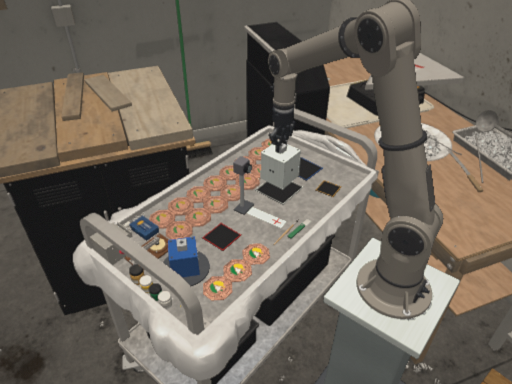

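View pics/w6.png

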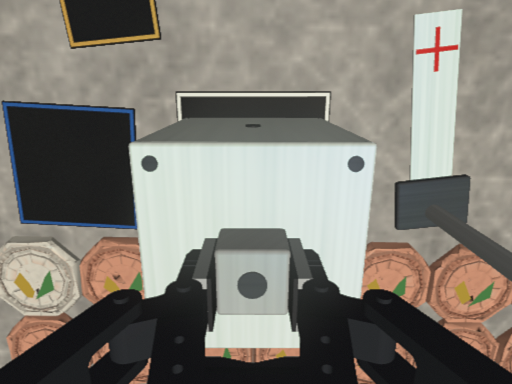

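Emit:
servo_tool --series '[[[0,0,-0.7,0],[0,0,-1.4,0],[0,0,-1.8,0],[0,0,-2,0],[0,0,-2.05,0],[0,0,-2.1,0],[0,0,-2.1,0],[0,0,-2.1,0]]]'

```text
time_s: 14.53
tool_pos: [0.5557, -0.1712, 0.1255]
ee_rot: [-1.205, 1.211, 1.205]
ft_force: [-3.6, 2.4, 4.6]
grip_width: 0.0288
```

```bash
python3 - <<'E'
from h import *
s=env.state();print(s['time_s'],s['tool_pos'],yaw(),s['grip_width'],s['ft_force'],s['wrist_torque'])
save('wrist','w7')
E
```

```text
14.5333 [ 0.55568276 -0.17124995  0.12553694] 89.6972233109577 0.028800679075523892 [-3.64106022  2.44654254  4.56486423] [ 0.27308266  0.86706737 -0.06701879]
```

View pics/w7.png

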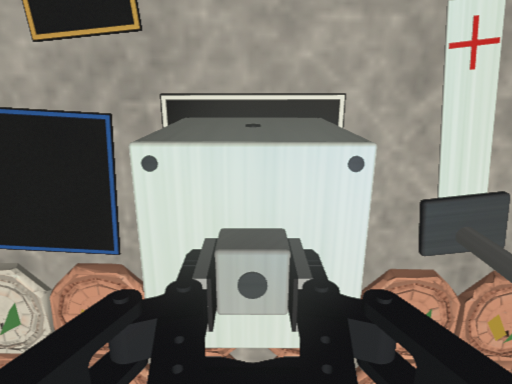

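Emit:
servo_tool --series '[[[0,0,0,0],[0,0,0,0],[0,0,0,0],[0,0,0,0],[0,0,0.4,0],[0,0,1,0],[0,0,2,0],[0,0,3.2,0],[0,0,4.6,0],[0,0,6,0],[0,0,7.4,0],[0,0,8,0]]]' --jaw 50

```text
time_s: 15.58
tool_pos: [0.5571, -0.1723, 0.3304]
ee_rot: [-1.21, 1.207, 1.198]
ft_force: [0.7, -0.2, 0.7]
grip_width: 0.0429
```

```bash
python3 - <<'E'
from h import *
s=env.state();print(s['time_s'],s['tool_pos'],yaw(),s['grip_width'],s['ft_force'])
for n in ('scene','side','wrist'):
    im=save(n,n+'8');c=cam(n,s)
    hsv=cv2.cvtColor(np.ascontiguousarray(im),cv2.COLOR_RGB2HSV)
    if n!='wrist':
        for k in comps((hsv[:,:,1]>140)&(abs(hsv[:,:,0].astype(int)-109)<14)&(im[:,:,2]>90),100): print(n,u(k),quad(c,k,.096))
    for k in comps((im.min(2)>(170)),200): print(n,u(k),quad(c,k,.125))
    if n!='wrist':
        x,y=(155,225) if n=='scene' else (180,230)
        cv2.imwrite('pics/z_'+n+'.png',cv2.resize(im[y:y+80,x:x+90,::-1],None,fx=6,fy=6,interpolation=cv2.INTER_CUBIC))
E
```

```text
15.5833 [ 0.55713631 -0.17232172  0.33036093] 89.67543355158077 0.04286866945385089 [ 0.7386193  -0.19405226  0.66685684]
scene [168 238  28  23] (0.546, 0.3488, 82.8, 85.9, -40.2)
scene [324 238 134 115] (-0.0223, 0.1104, 262.8, 279.8, 0.1)
scene [247 207  38  20] (0.4146, 0.1, 128.4, 37.4, 5.9)
scene [261 153  37  21] (0.5562, -0.1702, 107.6, 105.4, -0.4)
scene [ 76 126 299 233] (0.5266, 0.0818, 576.3, 1057.6, 1.7)
scene [375 122  17  30] (0.3398, -0.5925, 67.7, 236.9, 24.7)
side [131 242  32  15] (0.7331, 0.3694, 48.6, 78.7, -0.6)
side [192 241  43  39] (0.5338, 0.3698, 97.4, 142.5, -42.9)
side [368 198 114  90] (0.0355, 0.1439, 274.0, 253.7, -0.0)
side [249 194  42  18] (0.4553, 0.1358, 76.2, 128.1, -11.6)
side [249 140  43  19] (0.5433, -0.1868, 138.4, 144.4, 1.4)
side [ 70 120 274 263] (0.5586, 0.1034, 586.9, 1065.4, 0.5)
side [401  94  23  18] (0.0459, -0.7468, 192.4, 99.0, -15.0)
side [245  80 140  48] (0.438, -0.6815, 441.5, 620.6, -14.0)
side [297  39  71  33] (0.6513, -1.3755, 495.6, 553.0, -42.1)
wrist [471 335  40  26] (0.7862, 0.1322, 70.4, 28.9, -32.5)
wrist [190 330 123  10] (0.7766, -0.174, 152.5, 14.0, -1.2)
wrist [ 76 204  44  38] (0.6266, -0.3428, 48.7, 45.5, -1.1)
wrist [201 108 114  99] (0.5559, -0.1654, 116.4, 104.7, -0.3)
wrist [  0  42  52 283] (0.6008, -0.4351, 45.1, 319.3, -1.4)
wrist [357  32  36 117] (0.4903, -0.0511, 107.7, 36.5, 5.5)
```

View pics/z_scene.png

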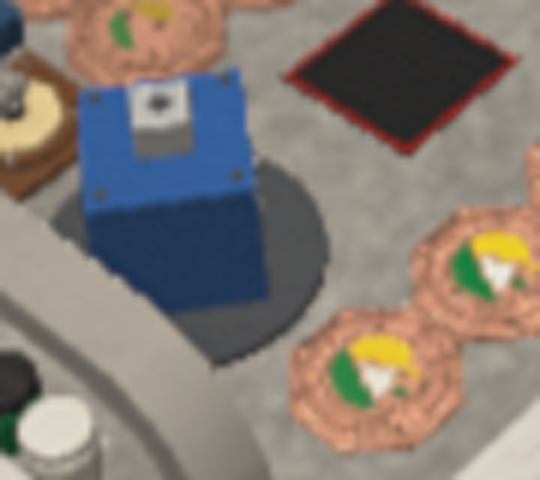

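View pics/z_side.png

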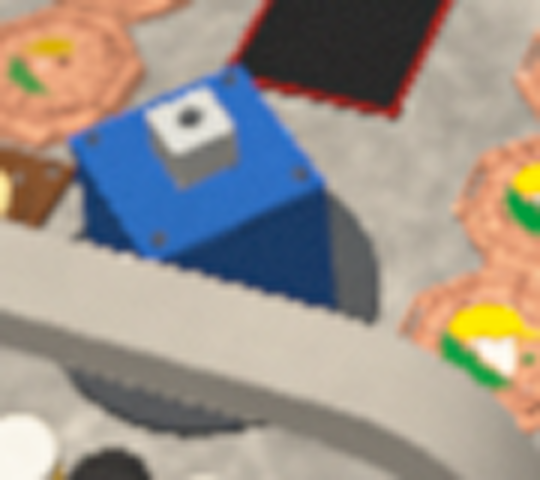

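View pics/wrist8.png

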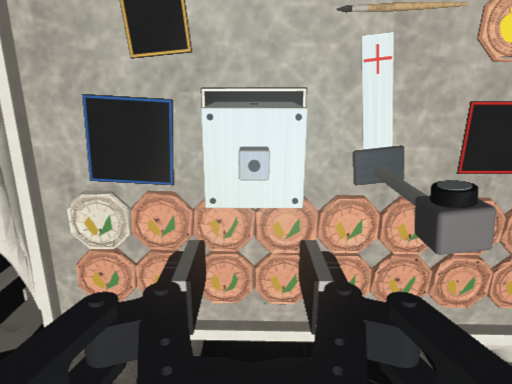

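Emit:
servo_tool --series '[[[0,1,0.2,-1],[0,2.5,0.4,-2],[0,4,0.4,-3.1],[0,5.6,0.4,-4.2],[0,7.2,0.4,-5.3],[0,8.8,0.4,-6.4],[0,10.4,0.4,-7.5],[-0.1,12,0.2,-8.6],[-0.2,13.6,0,-9.7],[-0.3,15.2,-0.3,-10.8],[-0.4,16.8,-0.6,-11.9],[-0.4,18.2,-0.8,-13]]]'

```text
time_s: 16.73
tool_pos: [0.5437, 0.2821, 0.3023]
ee_rot: [-0.157, 1.568, 0.155]
ft_force: [2.1, 0.2, -0.3]
grip_width: 0.0425
```

Emit:
servo_tool --series '[[[0,1.2,0,-1.1],[0,2.2,0,-2.2],[0,2.6,-0.2,-3.3],[0,2.6,-0.4,-4.4],[0,2.6,-0.6,-5.5],[0,2.6,-0.8,-6.6],[0,2.6,-0.8,-7.7],[0,2.6,-0.8,-8.7],[0,2.6,-0.8,-8.7],[0,2.6,-0.8,-8.7],[0,2.6,-0.8,-8.7]]]'

```text
time_s: 17.65
tool_pos: [0.5449, 0.3456, 0.2837]
ee_rot: [0.55, 1.5, -0.552]
ft_force: [-0.1, -0.5, 0.1]
grip_width: 0.0424
```

```bash
cat >> h.py <<'E'
def blue(im):
    hsv=cv2.cvtColor(np.ascontiguousarray(im),cv2.COLOR_RGB2HSV);return (hsv[:,:,1]>120)&(abs(hsv[:,:,0].astype(int)-109)<14)&(im[:,:,2]>90)
def red(im):
    hsv=cv2.cvtColor(np.ascontiguousarray(im),cv2.COLOR_RGB2HSV);return (hsv[:,:,1]>120)&(im[:,:,0]>110)&((hsv[:,:,0]<6)|(hsv[:,:,0]>174))
E
python3 - <<'E'
from h import *
s=env.state();print(s['time_s'],s['tool_pos'],yaw(),s['qpos'].round(2))
im=save('wrist','w9');c=cam('wrist',s)
for k in comps(blue(im),300): print(u(k),quad(c,k,.096))
E
```

```text
17.65 [0.54490084 0.34558555 0.28367215] -40.367981711701525 [-0.97  0.39  0.47  1.49 -0.18  1.31 -1.19]
[212 113  88  90] (0.5511, 0.3477, 90.3, 85.2, -40.2)
[391   0  98  80] (0.7493, 0.3313, 50.1, 73.0, -1.5)
```

View pics/w9.png

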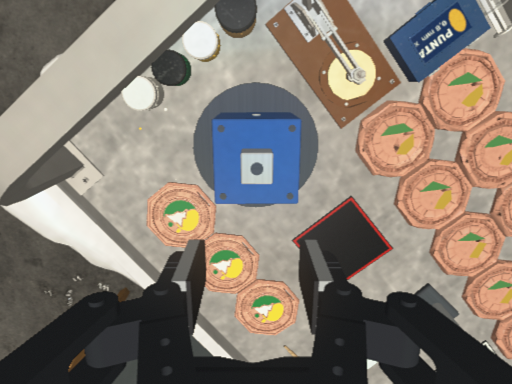

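```bash
python3 - <<'E'
from h import *
im=cv2.imread('pics/w9.png')[:,:,::-1];c=cam('wrist')
B=np.zeros(im.shape[:2],bool);B[140:195,230:285]=1
for k in comps((im.min(2)>110)&B,50): print(u(k),quad(c,k,.120))
m=blue(im)&(im[:,:,2]>130);B[:]=0;B[100:215,200:310]=1
for k in comps(m&B,300): print(u(k),quad(c,k,.096))
E
```

```text
[240 152  33  31] (0.5497, 0.3459, 29.3, 30.2, -40.4)
[212 119  88  84] (0.5494, 0.3457, 84.7, 85.3, -40.4)
```

Emit:
servo_tool --series '[[[0.1,0,-1.4,0],[0.19,0,-2.8,0],[0.19,0,-4,0],[0.19,0,-5,0],[0.19,0,-5.7,0],[0.19,0,-5.8,0],[0.19,0,-5.8,0],[0.19,0,-5.8,0],[0.19,0,-5.8,0]]]'

```text
time_s: 18.45
tool_pos: [0.5513, 0.3463, 0.1415]
ee_rot: [0.555, 1.497, -0.55]
ft_force: [0.6, -0.3, -0.2]
grip_width: 0.043
```

```bash
python3 - <<'E'
from h import *
s=env.state();print(s['time_s'],s['tool_pos'],yaw())
im=save('wrist','w10');c=cam('wrist',s)
E
```

```text
18.45 [0.55130685 0.34631911 0.1414969 ] -40.48513563659558
```

View pics/w10.png

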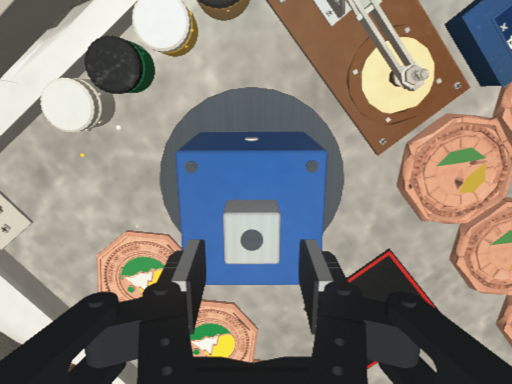

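Emit:
servo_tool --series '[[[-0.05,0,-0.6,0],[-0.05,0,-1.2,0],[-0.05,0,-1.6,0],[-0.05,0,-1.76,0],[-0.05,0,-1.76,0],[-0.05,0,-1.76,0],[-0.05,0,-1.76,0]]]'

```text
time_s: 19.08
tool_pos: [0.5496, 0.3461, 0.0966]
ee_rot: [0.554, 1.498, -0.552]
ft_force: [-0.4, 0.1, -0.5]
grip_width: 0.0429
```

Emit:
servo_tool --series '[[[0,0,0,0],[0,0,0,0],[0,0,0,0],[0,0,0,0],[0,0,0,0],[0,0,0,0]]]' --jaw 0 --newtons 60

```text
time_s: 19.58
tool_pos: [0.5497, 0.3459, 0.0966]
ee_rot: [0.554, 1.498, -0.552]
ft_force: [0.9, -0.7, 5.4]
grip_width: 0.029
```

Emit:
servo_tool --series '[[[0,0,0.2,0],[0,0,0.6,0],[0,0,1.2,0],[0,0,2,0],[0,0,3,0],[0,0,4,0],[0,0,5,0],[0,0,5.7,0],[0,0,6,0],[0,0,6,0]]]'

```text
time_s: 20.42
tool_pos: [0.5495, 0.3462, 0.2476]
ee_rot: [0.555, 1.497, -0.55]
ft_force: [0.6, -0.0, -3.0]
grip_width: 0.0289
```

Emit:
servo_tool --series '[[[-0.6,-0.6,0,0],[-1.3,-1.6,0,-1],[-2,-3,0,-2],[-2.7,-4.4,0,-3],[-3.3,-5.9,0,-4],[-3.8,-7.4,0,-5],[-4,-8.9,0,-6],[-4,-10.4,0,-6.8],[-4,-11.8,0,-7.25],[-4,-13,0,-7.25],[-3.95,-13.9,0,-7.25],[-3.95,-14.32,0,-7.25]]]'

```text
time_s: 21.42
tool_pos: [0.4486, -0.0159, 0.2444]
ee_rot: [1.133, 1.256, -1.138]
ft_force: [0.1, -0.6, -1.4]
grip_width: 0.029
```

Emit:
servo_tool --series '[[[0,0,-0.3,0],[0,0,-0.48,0],[0,0,-0.48,0],[0,0,-0.48,0],[0,0,-0.48,0],[0,0,-0.48,0]]]'

```text
time_s: 21.92
tool_pos: [0.4503, -0.0112, 0.2336]
ee_rot: [1.13, 1.258, -1.13]
ft_force: [0.5, 1.1, -2.0]
grip_width: 0.029
```

```bash
python3 - <<'E'
from h import *
s=env.state();print(s['time_s'],s['tool_pos'],yaw(),s['grip_width'],s['ft_force'],s['qpos'].round(2))
save('scene','c11');im=save('wrist','w11')
c=cam('wrist',s)
for k in comps(im.max(2)<60,100): print(u(k),quad(c,k,.003))
E
```

```text
21.9167 [ 0.45025064 -0.01119417  0.23355711] -83.88249868121812 0.02897476937596493 [ 0.46341618  1.11118177 -1.96042093] [-0.84  0.03  0.79  2.   -0.02  1.12 -1.5 ]
[  0 252 511 131] (0.235, -0.0395, 200.3, 706.7, 6.0)
[305 250  16  14] (0.3349, -0.0976, 24.1, 14.9, 23.0)
[183 250  16  14] (0.3191, 0.0489, 13.9, 25.1, -15.4)
[452 191  59  55] (0.4051, -0.2926, 69.2, 68.9, 5.5)
[344   0 114 142] (0.5547, -0.1703, 127.8, 129.7, -0.0)
[40  0 91 89] (0.5502, 0.1678, 83.9, 89.3, 0.2)
```

View pics/c11.png

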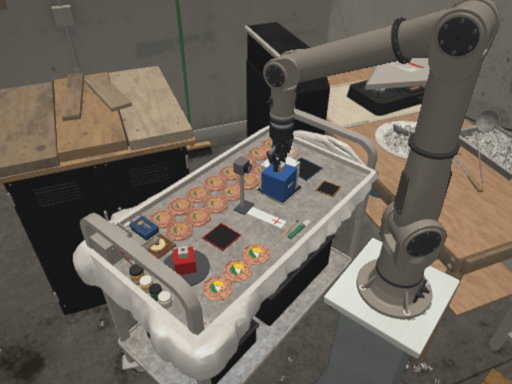

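View pics/w11.png

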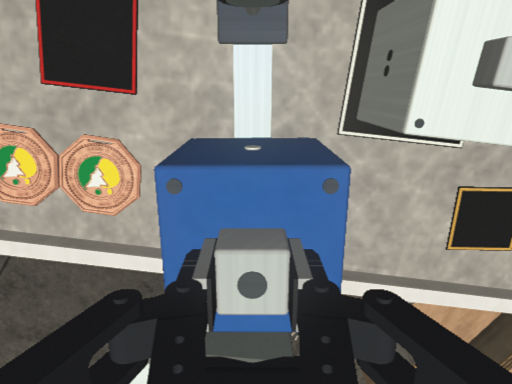

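Emit:
servo_tool --series '[[[0,0,0.03,0],[0,0,0.03,0],[0,0,0.03,0],[0,0,0.03,0],[0,0,0.03,0],[0,0,0.03,0],[0,0,0.03,0],[0,0,0.03,0],[0,0,0.03,0],[0,0,0.03,0],[0,0,0.03,0],[0,0,0.03,0]]]'

```text
time_s: 23.02
tool_pos: [0.4501, -0.0122, 0.2343]
ee_rot: [1.132, 1.257, -1.132]
ft_force: [-0.0, 0.9, -2.8]
grip_width: 0.0291
```

Emit:
servo_tool --series '[[[0,0,0,0],[0,0,0,0],[0,0,0,0],[0,0,0,0.5],[0,0,0,1.5],[0,0,0,2.5],[0,0,0,3.6],[0,0,0,4.7],[0,0,0,5.8],[0,0,0,6.9],[0,0,0,8],[0,0,0,9.1]]]'

```text
time_s: 24.02
tool_pos: [0.45, -0.0122, 0.2343]
ee_rot: [0.398, 1.534, -0.398]
ft_force: [0.1, -0.4, -1.8]
grip_width: 0.0289
```

Emit:
servo_tool --series '[[[0,0,0,1.1],[0,0,0,2.2],[0,0,0,3.3],[0,0,0,4.3],[0,0,0,5.2],[0,0,0,5.9],[0,0,0,5.9],[0,0,0,5.9],[0,0,0,5.9],[0,0,0,5.9],[0,0,0,5.9],[0,0,0,5.9]]]'

```text
time_s: 25.02
tool_pos: [0.4501, -0.0122, 0.2343]
ee_rot: [-0.082, 1.569, 0.082]
ft_force: [-0.3, 0.6, -1.8]
grip_width: 0.0287
```

```bash
python3 - <<'E'
from h import *
s=env.state();print(s['time_s'],s['tool_pos'],yaw(),s['grip_width'],s['ft_force'],s['qpos'].round(2))
im=save('wrist','w12');save('scene','c12')
E
```

```text
25.0167 [ 0.45007929 -0.01222782  0.23431504] 5.979241487977509 0.028650519059518428 [-0.34698263  0.56742189 -1.82941827] [-0.8   0.03  0.75  2.   -0.02  1.12  0.07]
```

View pics/w12.png

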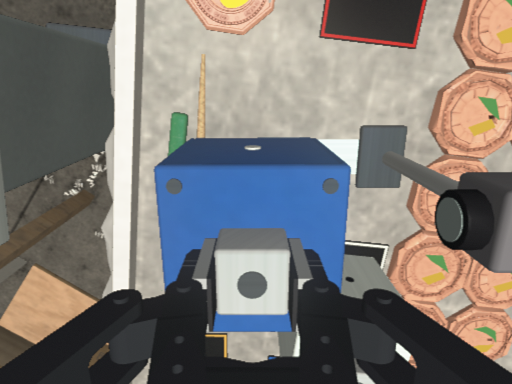

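Emit:
servo_tool --series '[[[0,0,0,0],[0,0,0,0],[0,0,0,0],[0,0,0,0],[0,0,0,0],[0,0,0,0],[0,0,0,0],[0,0,0,0],[0,0,0,0],[0,0,0,0],[0,0,0,0.5],[0,0,0,1.5]]]'

```text
time_s: 26.12
tool_pos: [0.4501, -0.0122, 0.2343]
ee_rot: [-0.208, 1.561, 0.208]
ft_force: [0.0, 0.1, -1.7]
grip_width: 0.0291
```

Emit:
servo_tool --series '[[[0,0,0,1.1],[0,0,0,2.2],[0,0,0,3.3],[0,0,0,4.4],[0,0,0,5.5],[0,0,0,6.6],[0,0,0,7.7],[0,0,0,8.8],[0,0,0,9.9],[0,0,0,11],[0,0,0,12.1],[0,0,0,13]]]'

```text
time_s: 27.12
tool_pos: [0.45, -0.0123, 0.2343]
ee_rot: [-1.252, 1.181, 1.252]
ft_force: [0.5, -0.3, -1.9]
grip_width: 0.0288
```

Emit:
servo_tool --series '[[[0,0,0,0.5],[0,0,0,0.5],[0,0,0,0.5],[0,0,0,0.5],[0,0,0,0.5],[0,0,0,0.5],[0,0,0,0.5],[0,0,0,0.5],[0,0,0,0.5],[0,0,0,0.5],[0,0,0,0.5],[0,0,0,0.5]]]'

```text
time_s: 28.12
tool_pos: [0.4501, -0.0122, 0.2343]
ee_rot: [-1.286, 1.158, 1.286]
ft_force: [0.1, 0.3, -1.8]
grip_width: 0.0288
```

Emit:
servo_tool --series '[[[0,0,0,0],[0,0,0,0],[0,0,0,0],[0,0,0,0],[0,0,0,0],[0,0,0,0]]]'

```text
time_s: 28.62
tool_pos: [0.4501, -0.0122, 0.2343]
ee_rot: [-1.286, 1.158, 1.286]
ft_force: [-0.1, 0.2, -1.1]
grip_width: 0.0289
```

```bash
python3 - <<'E'
from h import *
s=env.state();print(s['time_s'],s['tool_pos'],yaw(),s['grip_width'],s['ft_force'],s['qpos'].round(2))
im=save('wrist','w13');im2=save('scene','c13');c=cam('scene')
M=np.zeros(im2.shape[:2],bool);M[140:220,230:320]=1
for k in comps((im2.min(2)>170)&M,100): print('white',u(k),quad(c,k,.125))
for k in comps((im2.max(2)<60),80): print(u(k),quad(c,k,.003))
E
```

```text
28.6167 [ 0.45008366 -0.01222321  0.23430867] 96.00484298423783 0.028888624063314126 [-0.07685608  0.22806394 -1.08917901] [-0.76  0.03  0.71  2.   -0.02  1.12  1.64]
white [247 207  30  12] (0.4306, 0.1017, 96.2, 37.4, 5.9)
[  0 346  44  37] (0.6584, 0.8478, 147.2, 87.2, 19.5)
[210 320  47  63] (0.2284, 0.4628, 41.4, 210.1, 7.5)
[255 235  79  90] (0.2426, 0.1324, 425.8, 70.7, -1.4)
[404 232  35  24] (0.0028, -0.2318, 154.2, 82.3, -7.9)
[205 225  33  22] (0.5544, 0.166, 83.7, 83.4, -0.1)
[318 182  20  12] (0.4061, -0.2916, 62.8, 59.7, 6.9)
[395 172  12  41] (0.1752, -0.4519, 26.5, 263.4, 16.0)
[299 159  20  19] (0.5545, -0.3423, 101.0, 100.3, -3.4)
[  4 147 208 167] (0.898, 0.3093, 840.6, 740.6, -29.8)
[409 141  49  17] (0.1737, -0.8194, 217.0, 126.6, 32.0)
[348  82  77  32] (0.5845, -1.2046, 431.4, 338.9, -22.9)
[295  76  33  43] (0.8902, -0.9246, 177.2, 500.0, 31.1)
[266  65  18  21] (1.1916, -1.0049, 104.6, 288.3, 37.4)
[246  33  78 138] (1.1955, -0.8533, 361.6, 1630.1, -38.1)
[249  22  59  31] (1.5569, -1.5318, 226.9, 574.2, -30.1)
[392  18  18  44] (0.8869, -2.0429, 104.3, 879.3, 25.7)
[438  17  41  38] (0.5889, -2.3665, 264.7, 845.3, 14.5)
```

View pics/w13.png

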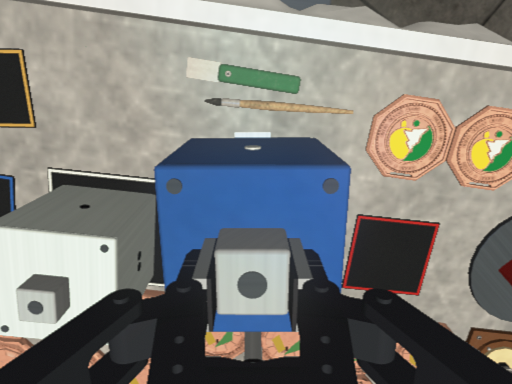

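View pics/c13.png

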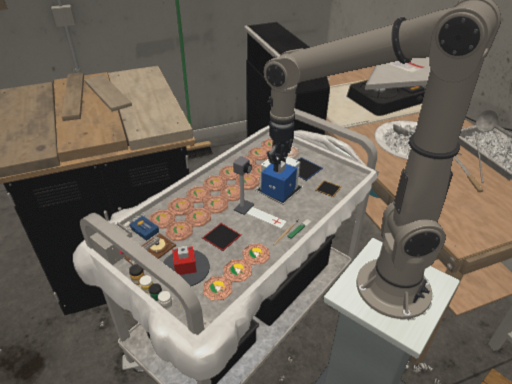

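```bash
python3 - <<'E'
from h import *
def at(f,p,yw,zz=.003,amin=300):
    im=cv2.imread(f'pics/{f}.png')[:,:,::-1]
    Rz=cv2.Rodrigues(np.array([0,0,np.radians(yw)]))[0]@cv2.Rodrigues(np.array([0,np.pi/2,0]))[0]
    c=cam('wrist',{'tool_pos':p,'ee_rot':cv2.Rodrigues(Rz)[0].ravel()})
    for k in comps(im.max(2)<60,amin): print('d',u(k),quad(c,k,.003))
    for k in comps(blue(im),50): print('b',u(k),quad(c,k,.003))
    hsv=cv2.cvtColor(np.ascontiguousarray(im),cv2.COLOR_RGB2HSV)
    m=(hsv[:,:,1]>110)&(abs(hsv[:,:,0].astype(int)-19)<6)&(im[:,:,0]>130)
    for k in comps(m,50): print('y',u(k),quad(c,k,.003))
at('wrist8',[.5571,-.1723,.3304],89.68)
E
```

```text
d [  0 277  25  46] (0.8051, -0.5634, 37.1, 93.0, 41.6)
d [  0 241 511 142] (0.8396, -0.1682, 890.5, 270.9, -0.3)
d [415 182  75  69] (0.6548, 0.1092, 87.5, 106.4, -44.4)
d [462 105  49  64] (0.5507, 0.1594, 69.3, 87.8, -0.3)
d [86 98 83 83] (0.5524, -0.3419, 109.5, 110.1, -3.5)
d [124   0  62  53] (0.406, -0.292, 61.4, 69.3, 5.1)
b [83 95 89 89] (0.5522, -0.3417, 117.9, 117.5, -3.5)
y [506 281   5  13] (0.7872, 0.2314, 24.7, 7.7, 12.2)
y [447 279   9  15] (0.785, 0.1413, 28.2, 14.0, 9.6)
y [388 278  12  13] (0.7822, 0.0492, 25.5, 13.8, 29.1)
y [270 275  12  16] (0.777, -0.1359, 28.4, 12.7, 28.5)
y [210 274  10  16] (0.7752, -0.2309, 29.8, 13.7, 14.1)
y [ 91 272  14  16] (0.7715, -0.416, 30.3, 16.5, 22.6)
y [396 223  12  16] (0.6896, 0.053, 26.4, 13.4, 30.0)
y [334 221  13  17] (0.6868, -0.0402, 27.3, 12.6, 28.1)
y [272 221  12  16] (0.6855, -0.1343, 26.8, 13.4, 25.7)
y [209 219  10  17] (0.682, -0.227, 27.8, 13.0, 23.2)
y [147 219  13  16] (0.6809, -0.3189, 26.6, 13.7, -41.5)
y [ 85 217  12  17] (0.6788, -0.4128, 27.8, 11.7, 29.0)
y [120   0  70  56] (0.4078, -0.2919, 65.8, 78.2, 5.0)
```

Emit:
servo_tool --series '[[[0,-0.4,0.6,0],[0,-1.4,1.2,0],[0.1,-2.8,1.8,0],[0.5,-4.2,2,-0.3],[1,-5.6,2,-0.6],[1.5,-7,2,-0.9],[2,-8.4,2,-1.2],[2.6,-9.8,2,-1.5],[3.2,-11.2,2,-1.55],[3.8,-12.4,2,-1.55],[4.2,-13.2,2,-1.55],[4.24,-13.23,2,-1.55]]]'

```text
time_s: 29.72
tool_pos: [0.5562, -0.3479, 0.2833]
ee_rot: [-1.166, 1.242, 1.162]
ft_force: [0.7, 0.4, -1.9]
grip_width: 0.0292
```

Emit:
servo_tool --series '[[[0,0,-0.6,0],[0,0,-1.6,0],[0,0,-2.8,0],[0,0,-4,0],[0,0,-4.5,0],[0,0,-4.5,0],[0,0,-4.5,0],[0,0,-4.5,0]]]'

```text
time_s: 30.38
tool_pos: [0.5572, -0.3438, 0.1739]
ee_rot: [-1.17, 1.235, 1.164]
ft_force: [-0.1, -0.6, -1.8]
grip_width: 0.029
```

```bash
python3 - <<'E'
from h import *
s=env.state();print(s['time_s'],s['tool_pos'],yaw(),s['grip_width'],s['ft_force'],s['qpos'].round(2))
im=save('wrist','w14')
E
```

```text
30.3833 [ 0.55715626 -0.3437731   0.17391926] 86.7223409493376 0.029029871191880788 [-0.13842645 -0.57820904 -1.80039335] [-0.07  0.58  0.82  1.61 -0.46  1.15  2.37]
```

View pics/w14.png

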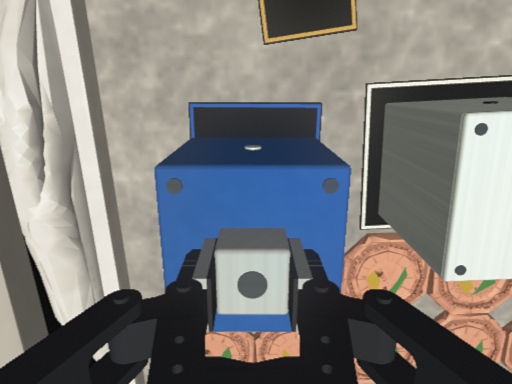

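```bash
python3 - <<'E'
from h import *
s=env.state();c=cam('wrist',s)
im=cv2.imread('pics/w14.png')[:,:,::-1]
B=np.zeros(im.shape[:2],bool);B[95:140,180:335]=1
P=ray(c,[[189.5,102.5],[321.5,102.5]],.003);print(P,np.linalg.norm(P[0]-P[1]))
d=P[1]-P[0];print(np.degrees(np.arctan2(d[1],d[0])))
m=(P[0]+P[1])/2; a=np.radians(-3.3);print('centre',m[:2]+.057*np.array([np.cos(a),np.sin(a)]))
E
```

```text
[[ 0.49255312 -0.395975    0.003     ]
 [ 0.49931903 -0.27838725  0.003     ]] 0.11778224251356727
86.70687684751766
centre [ 0.55284156 -0.34046227]
```

Emit:
servo_tool --series '[[[-0.07,0.07,-0.8,0],[-0.07,0.07,-1.7,0],[-0.07,0.07,-2.5,0],[-0.07,0.07,-3,0],[-0.07,0.07,-3.15,0],[-0.07,0.07,-3.22,0],[-0.07,0.07,-3.27,0],[-0.07,0.07,-3.27,0],[-0.07,0.07,-3.27,0]]]'

```text
time_s: 31.18
tool_pos: [0.5552, -0.342, 0.0916]
ee_rot: [-1.169, 1.235, 1.164]
ft_force: [-0.3, 0.6, 2.5]
grip_width: 0.029
```

```bash
python3 - <<'E'
from h import *
s=env.state();print(s['time_s'],s['tool_pos'],yaw(),s['grip_width'],s['ft_force'],s['qpos'].round(2))
im=save('wrist','w15')
E
```

```text
31.1833 [ 0.55522047 -0.34200204  0.09163595] 86.70459547468563 0.02895485977265303 [-0.26828576  0.55702339  2.45117222] [-0.04  0.66  0.76  1.68 -0.52  1.01  2.42]
```

View pics/w15.png

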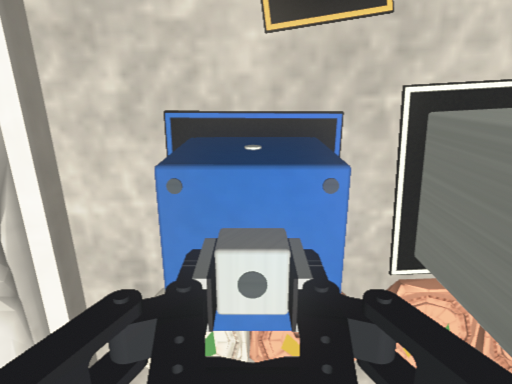

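Emit:
servo_tool --series '[[[0,0,0,0],[0,0,0,0],[0,0,0,0],[0,0,0,0],[0,0,0.4,0],[0,0,1,0],[0,0,2,0],[0,0,3.2,0],[0,0,4.6,0],[0,0,6,0],[0,0,7.4,0],[0,0,8.8,0]]]' --jaw 50

```text
time_s: 32.23
tool_pos: [0.5539, -0.3417, 0.3137]
ee_rot: [-1.168, 1.236, 1.164]
ft_force: [0.3, 0.1, -0.7]
grip_width: 0.0429
```

```bash
python3 - <<'E'
from h import *
s=env.state();print(s['time_s'],s['tool_pos'],yaw(),s['grip_width'],s['ft_force'])
for n in ('scene','side','wrist'):
    im=save(n,n+'16');c=cam(n,s)
    for k in comps(red(im),60): print(n,'red',u(k),quad(c,k,.062))
    for k in comps(blue(im),100): print(n,'blue',u(k),quad(c,k,.091))
    for k in comps((im.min(2)>(170)),200): print(n,u(k),quad(c,k,.125))
    if n!='wrist':
        x,y=(155,225) if n=='scene' else (180,230)
        cv2.imwrite('pics/z_'+n+'16.png',cv2.resize(im[y:y+80,x:x+90,::-1],None,fx=6,fy=6,interpolation=cv2.INTER_CUBIC))
E
```

```text
32.2333 [ 0.55386267 -0.34166198  0.31374434] 86.65603936071062 0.04292169744220643 [ 0.26783041  0.14641348 -0.70209001]
scene red [172 246  22  19] (0.5484, 0.3462, 65.9, 69.6, -38.7)
scene blue [291 146  27  14] (0.5499, -0.3348, 87.0, 88.3, -4.6)
scene [325 238 133 115] (-0.0223, 0.1101, 279.8, 262.4, -0.0)
scene [247 207  38  20] (0.4146, 0.1, 128.4, 37.4, 5.9)
scene [261 153  37  21] (0.5562, -0.1702, 107.6, 105.4, -0.4)
scene [ 77 126 295 233] (0.5265, 0.0824, 576.3, 1056.4, 1.7)
scene [404 122  46  25] (0.2002, -0.7418, 77.0, 229.8, -16.3)
side red [198 253  32  26] (0.5398, 0.3578, 75.1, 99.6, -40.5)
side red [457  94  42  42] (-0.2538, -0.8481, 493.3, 180.1, -8.6)
side blue [130 239  33  18] (0.7369, 0.3651, 51.4, 79.7, -0.6)
side blue [267 131  23  28] (0.5409, -0.2772, 92.9, 216.0, 13.9)
side [368 198 114  90] (0.0355, 0.1439, 274.0, 253.7, -0.0)
side [249 198  42  14] (0.4533, 0.1372, 126.4, 53.7, 3.3)
side [249 141  34  18] (0.5585, -0.172, 107.7, 115.2, 0.6)
side [ 70 120 274 263] (0.5598, 0.1031, 589.4, 1064.9, 0.6)
side [244  82 141  46] (0.4346, -0.6807, 441.5, 613.5, -14.0)
side [297  39  71  33] (0.5017, -1.3783, 416.1, 658.3, 15.2)
wrist blue [211  97  90  94] (0.54, -0.3366, 93.9, 101.7, -3.4)
wrist [190 332 123  11] (0.7593, -0.3541, 144.5, 13.4, -1.7)
wrist [462 327  49   9] (0.7667, -0.0804, 58.9, 12.6, -3.3)
wrist [198 207  47  39] (0.6177, -0.3778, 47.6, 44.8, -16.4)
wrist [243 147  26  25] (0.5479, -0.337, 25.9, 25.2, -3.3)
wrist [372  96 117 108] (0.5505, -0.168, 104.6, 103.8, -0.5)
wrist [332  78 109 107] (0.5298, -0.2122, 99.9, 99.0, -0.2)
wrist [498  18  13 118] (0.4866, -0.1041, 105.3, 12.3, 9.3)
wrist [ 91   0  73 288] (0.5428, -0.4611, 40.9, 287.1, -1.3)
```

View pics/z_scene16.png

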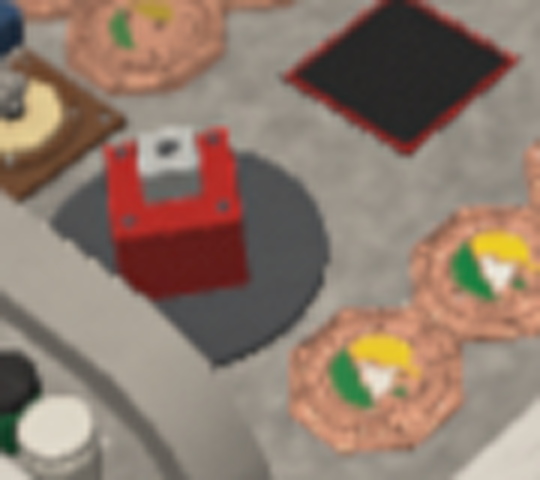

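View pics/wrist16.png

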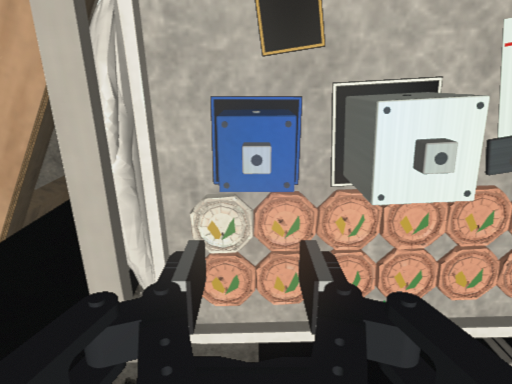

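View pics/side16.png

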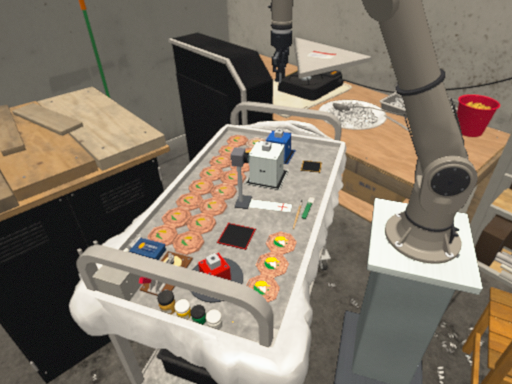

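Emit:
servo_tool --series '[[[0,1,0.2,-1],[0,2.5,0.4,-2],[0,4,0.4,-3.1],[0,5.6,0.4,-4.2],[0,7.2,0.4,-5.3],[0,8.8,0.4,-6.4],[0,10.4,0.4,-7.5],[0,12,0.4,-8.6],[-0.1,13.6,0.4,-9.7],[-0.1,15.2,0.4,-10.8],[-0.1,16.8,0.4,-11.9],[-0.1,18.4,0.4,-13]]]'

```text
time_s: 33.38
tool_pos: [0.5507, 0.1208, 0.3199]
ee_rot: [-0.114, 1.568, 0.116]
ft_force: [1.1, -0.2, -0.5]
grip_width: 0.0429
```

Emit:
servo_tool --series '[[[0,1.6,-0.2,-1.1],[0,3.2,-0.5,-2.2],[0,4.8,-0.8,-3.3],[0,6.4,-1.1,-4.4],[0,7.8,-1.4,-5.5],[0,8.7,-1.8,-6.6],[0,9.1,-2.4,-7.7],[0,9.1,-2.6,-7.9],[0,9.1,-2.6,-7.9],[0,9.1,-2.6,-7.9],[0,9.1,-2.6,-7.9],[0,9.1,-2.6,-7.9]]]'

```text
time_s: 34.38
tool_pos: [0.5525, 0.3447, 0.2565]
ee_rot: [0.531, 1.504, -0.528]
ft_force: [-1.0, -0.1, -0.3]
grip_width: 0.0426
```

Emit:
servo_tool --series '[[[0,0,0,0],[0,0,0,0],[0,0,0,0]]]'

```text
time_s: 34.63
tool_pos: [0.552, 0.346, 0.2556]
ee_rot: [0.529, 1.505, -0.528]
ft_force: [0.5, 0.5, 0.3]
grip_width: 0.0425
```

```bash
python3 - <<'E'
from h import *
s=env.state();print(s['time_s'],s['tool_pos'],yaw(),s['qpos'].round(2))
im=save('wrist','w17');c=cam('wrist',s)
for k in comps(red(im)&(im[:,:,0]>150),200): print(u(k),quad(c,k,.062))
B=np.zeros(im.shape[:2],bool);B[130:215,220:290]=1
for k in comps((im.min(2)>110)&B,50): print(u(k),quad(c,k,.086))
E
```

```text
34.6333 [0.5519868  0.34599068 0.25555866] -38.703900822627936 [-1.4   0.79  1.37  1.52 -0.78  1.46 -0.68]
[312 212  80  74] (0.5763, 0.2013, 82.9, 50.3, -0.3)
[220 134  65  63] (0.5501, 0.3448, 65.1, 65.1, -39.3)
[237 157  31  30] (0.5505, 0.3446, 29.1, 29.5, -38.7)
```

View pics/w17.png

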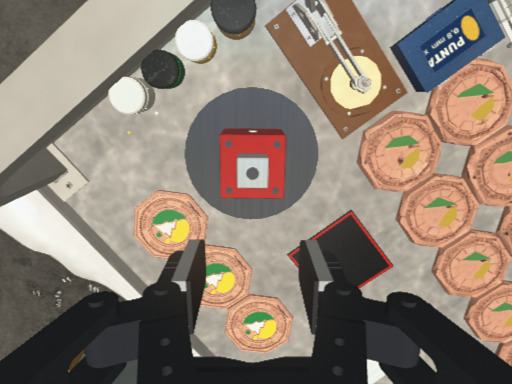

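```bash
python3 - <<'E'
import cv2
a=cv2.imread('pics/w17.png')[120:205,210:295]
cv2.imwrite('pics/z17.png',cv2.resize(a,None,fx=6,fy=6,interpolation=cv2.INTER_CUBIC))
E
```

```text
(no output)
```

View pics/z17.png

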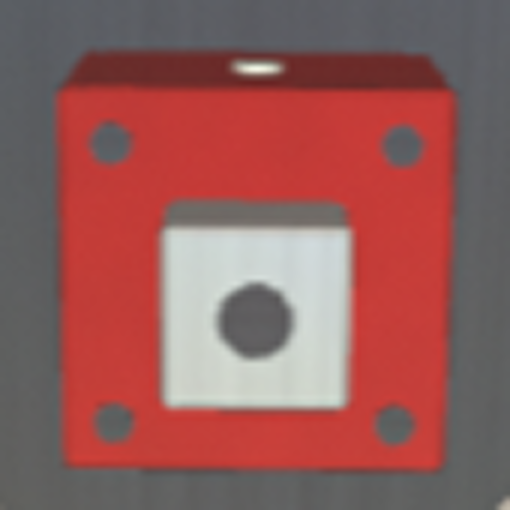

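Emit:
servo_tool --series '[[[-0.06,-0.05,-1.2,0],[-0.06,-0.05,-2.6,0],[-0.06,-0.05,-4,0],[-0.06,-0.05,-5,0],[-0.06,-0.05,-5.9,0],[-0.06,-0.05,-5.9,0],[-0.06,-0.05,-5.9,0],[-0.06,-0.05,-5.9,0],[-0.06,-0.05,-5.9,0]]]'

```text
time_s: 35.43
tool_pos: [0.5516, 0.3452, 0.1098]
ee_rot: [0.53, 1.503, -0.527]
ft_force: [0.3, 0.7, 0.3]
grip_width: 0.0425
```

```bash
python3 - <<'E'
from h import *
s=env.state();print(s['time_s'],s['tool_pos'],yaw(),s['qpos'].round(2))
im=save('wrist','w18');c=cam('wrist',s)
E
```

```text
35.4333 [0.5516497  0.34523496 0.10977456] -38.689649776006945 [-1.37  0.91  1.24  1.68 -0.91  1.24 -0.59]
```

View pics/w18.png

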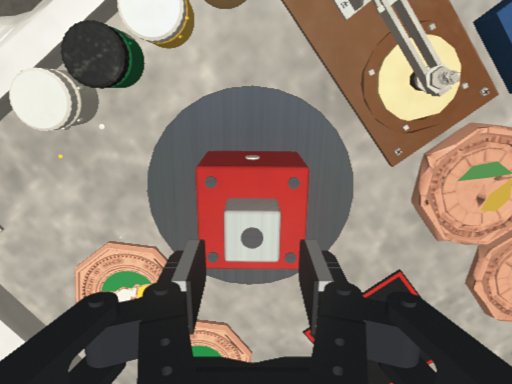

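Emit:
servo_tool --series '[[[-0.03,0,-0.6,0],[-0.03,0,-1.2,0],[-0.03,0,-1.65,0],[-0.03,0,-1.83,0],[-0.03,0,-1.83,0],[-0.03,0,-1.83,0],[-0.03,0,-1.83,0]]]'

```text
time_s: 36.07
tool_pos: [0.5494, 0.3449, 0.0612]
ee_rot: [0.528, 1.506, -0.529]
ft_force: [0.7, 0.5, -0.2]
grip_width: 0.0427
```

Emit:
servo_tool --series '[[[0,0,0,0],[0,0,0,0],[0,0,0,0],[0,0,0,0],[0,0,0,0],[0,0,0,0]]]' --jaw 0 --newtons 60

```text
time_s: 36.57
tool_pos: [0.5499, 0.345, 0.062]
ee_rot: [0.529, 1.504, -0.528]
ft_force: [0.7, 0.7, 1.5]
grip_width: 0.0291
```

Emit:
servo_tool --series '[[[0,0,0.2,0],[0,0,0.6,0],[0,0,1.2,0],[0,0,2,0],[0,0,3,0],[0,0,4,0],[0,0,5,0],[0,0,6,0],[0,0,6.4,0],[0,0,6.4,0]]]'

```text
time_s: 37.4
tool_pos: [0.5511, 0.3449, 0.2255]
ee_rot: [0.532, 1.502, -0.525]
ft_force: [-0.7, 0.2, -2.1]
grip_width: 0.0291
```

```bash
python3 - <<'E'
from h import *
s=env.state();print(s['time_s'],s['tool_pos'],yaw(),s['qpos'].round(2),s['ft_force'])
im=save('scene','c18')
E
```

```text
37.4 [0.55112606 0.34489428 0.22548764] -38.70730924834843 [-1.4   0.81  1.35  1.57 -0.8   1.41 -0.66] [-0.73627998  0.19776394 -2.12409103]
```

View pics/c18.png

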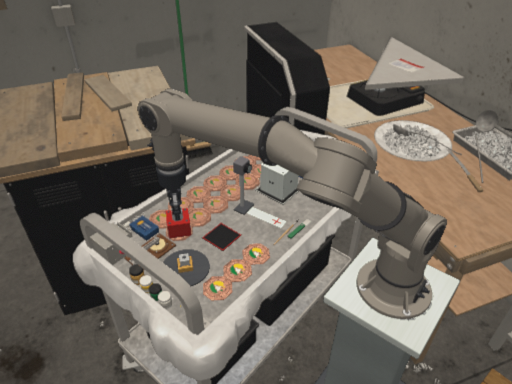

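Emit:
servo_tool --series '[[[0,0,1,0],[0,0,2,0],[0.5,-0.8,3,0],[1.5,-1.6,3.6,0],[2.5,-2.4,4,0],[3.5,-3.2,4,0],[4.5,-4,4,0],[5.5,-4.8,4,0],[6.4,-5.6,4,0],[6.8,-6,4,0],[6.8,-6,4,0],[6.8,-6,4,0]]]'

```text
time_s: 38.45
tool_pos: [0.7193, 0.1938, 0.3195]
ee_rot: [0.53, 1.508, -0.532]
ft_force: [0.1, -0.1, -1.7]
grip_width: 0.0288
```

```bash
python3 - <<'E'
from h import *
s=env.state();print(s['time_s'],s['tool_pos'],yaw(),s['qpos'].round(2),s['ft_force'])
im=save('side','s19');save('scene','c19')
E
```

```text
38.45 [0.71933559 0.19383654 0.31948864] -38.84481585362306 [-0.88  0.83  1.23  1.15 -0.77  1.63 -0.52] [ 0.14499499 -0.102142   -1.65105505]
```

View pics/s19.png

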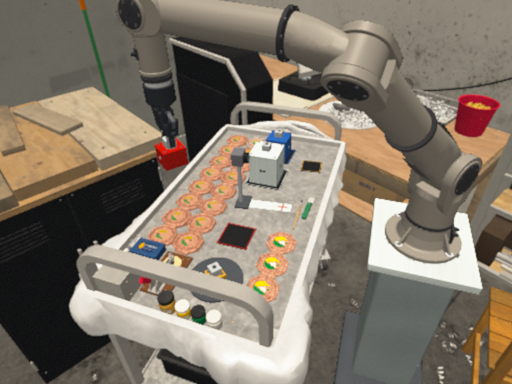

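View pics/c19.png

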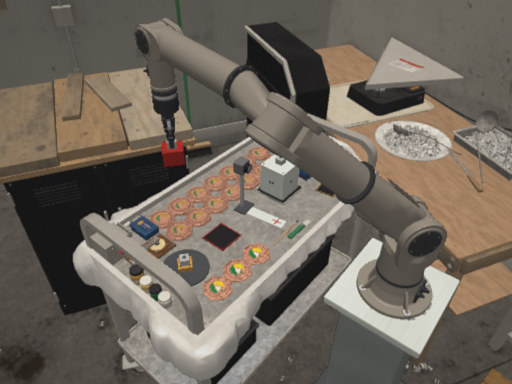

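Emit:
servo_tool --series '[[[0,-1,0,0],[0,-2.4,0,0],[0,-3.8,0,0],[0,-5.2,0,0],[0,-6.6,0,0],[0,-8,0,0],[0,-9.4,0,0],[0,-10.8,0,0],[0,-12,0,0],[0,-13,0,0],[0,-14,0,0],[0,-14,0,0]]]'

```text
time_s: 39.55
tool_pos: [0.7172, -0.1605, 0.3217]
ee_rot: [0.531, 1.504, -0.537]
ft_force: [-1.8, -0.5, -2.1]
grip_width: 0.029
```

```bash
python3 - <<'E'
from h import *
s=env.state();print(s['time_s'],s['tool_pos'],yaw(),s['qpos'].round(2),s['ft_force'])
E
```

```text
39.55 [ 0.71723054 -0.16054617  0.32170313] -39.114296864033065 [-0.41  0.79  1.19  1.18 -0.72  1.6  -0.06] [-1.81263624 -0.50147954 -2.06949197]
```

Emit:
servo_tool --series '[[[-1,0,0,-0.5],[-2.4,0,0,-1.2],[-3.8,0,0,-2],[-5.2,0,0,-3],[-6.6,0.4,0,-4],[-8,0.8,0,-5],[-9.3,1.4,0,-6],[-10.3,2.4,0,-7],[-10.8,3.6,-0.5,-7.5],[-10.8,4.8,-1.3,-7.5],[-10.75,5.8,-2.3,-7.5],[-10.75,5.85,-3.5,-7.5]]]'

```text
time_s: 40.55
tool_pos: [0.4552, -0.0274, 0.2642]
ee_rot: [1.146, 1.268, -1.11]
ft_force: [0.8, 0.5, -2.4]
grip_width: 0.0292
```

Emit:
servo_tool --series '[[[0,0,-0.6,0],[0,0,-0.65,0],[0,0,-0.65,0],[0,0,-0.65,0],[0,0,-0.65,0],[0,0,-0.65,0]]]'

```text
time_s: 41.05
tool_pos: [0.455, -0.0307, 0.2473]
ee_rot: [1.13, 1.257, -1.127]
ft_force: [0.6, 0.2, -1.2]
grip_width: 0.0287
```

```bash
python3 - <<'E'
from h import *
s=env.state();print(s['time_s'],s['tool_pos'],yaw(),s['qpos'].round(2),s['ft_force'])
im=save('wrist','w20')
E
```

```text
41.05 [ 0.45497914 -0.03066267  0.24731978] -83.77744491473489 [-1.31  0.08  1.36  1.98 -0.08  1.15 -1.38] [ 0.60545384  0.20580611 -1.24216751]
```

View pics/w20.png

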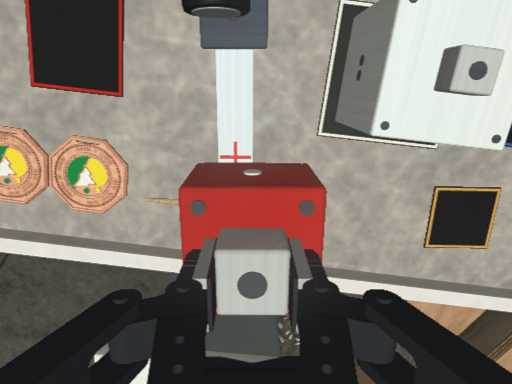

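Emit:
servo_tool --series '[[[-0.18,0.4,-0.6,0],[-0.18,0.75,-1.2,0],[-0.18,0.75,-1.2,0],[-0.18,0.75,-1.2,0],[-0.18,0.75,-1.2,0],[-0.18,0.75,-1.2,0],[-0.18,0.75,-1.2,0],[-0.18,0.75,-1.2,0]]]'

```text
time_s: 41.77
tool_pos: [0.45, -0.0115, 0.2168]
ee_rot: [1.129, 1.258, -1.127]
ft_force: [0.1, -0.2, -2.1]
grip_width: 0.0292
```

```bash
python3 - <<'E'
from h import *
s=env.state();print(s['time_s'],s['tool_pos'],yaw(),s['qpos'].round(2),s['ft_force'])
im=save('wrist','w21')
E
```

```text
41.7667 [ 0.45000431 -0.01148872  0.2168431 ] -83.72523759835993 [-1.28  0.14  1.32  2.03 -0.15  1.08 -1.35] [ 0.11020666 -0.17126217 -2.05589371]
```

View pics/w21.png

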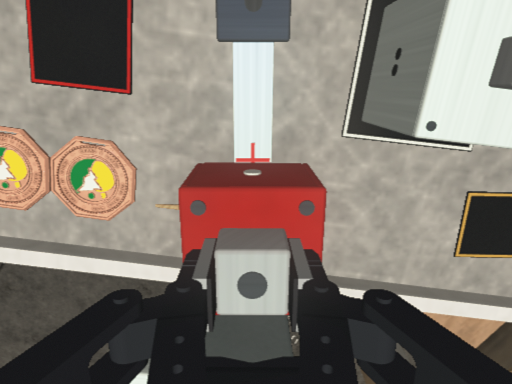

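Emit:
servo_tool --series '[[[0,0,0,0],[0,0,0,0],[0,0,0,0],[0,0,0,0],[0,0,0,0],[0,0,0,0],[0,0,0,0],[0,0,0,0],[0,0,0,0],[0,0,0,0],[0,0,0,0],[0,0,0,0]]]'

```text
time_s: 42.82
tool_pos: [0.4495, -0.0112, 0.2163]
ee_rot: [1.128, 1.259, -1.128]
ft_force: [0.2, 0.3, -1.7]
grip_width: 0.0288
```

Emit:
servo_tool --series '[[[0,0,0,0],[0,0,0,0],[0,0,0,0],[0,0,0,0.5],[0,0,0,1.5],[0,0,0,2.5],[0,0,0,3.6],[0,0,0,4.7],[0,0,0,5.8],[0,0,0,6.9],[0,0,0,8],[0,0,0,9.1]]]'

```text
time_s: 43.82
tool_pos: [0.4495, -0.0112, 0.2163]
ee_rot: [0.394, 1.535, -0.394]
ft_force: [-0.2, -0.5, -0.9]
grip_width: 0.0291
```

Emit:
servo_tool --series '[[[0,0,0,1.1],[0,0,0,2.2],[0,0,0,3.3],[0,0,0,4.3],[0,0,0,5.2],[0,0,0,5.9],[0,0,0,5.9],[0,0,0,5.9],[0,0,0,5.9],[0,0,0,5.9],[0,0,0,5.9],[0,0,0,5.9]]]'

```text
time_s: 44.82
tool_pos: [0.4495, -0.0112, 0.2163]
ee_rot: [-0.086, 1.569, 0.086]
ft_force: [-0.3, -0.6, -2.1]
grip_width: 0.0288
```

Emit:
servo_tool --series '[[[0,0,0,0],[0,0,0,0],[0,0,0,0],[0,0,0,0],[0,0,0,0],[0,0,0,0],[0,0,0,0],[0,0,0,0],[0,0,0,0],[0,0,0,0],[0,0,0,0],[0,0,0,0]]]'

```text
time_s: 45.82
tool_pos: [0.4495, -0.0111, 0.2163]
ee_rot: [-0.086, 1.569, 0.086]
ft_force: [0.0, -0.7, -0.9]
grip_width: 0.0289
```

```bash
python3 - <<'E'
from h import *
s=env.state();print(s['time_s'],s['tool_pos'],yaw(),s['grip_width'],s['ft_force'],s['qpos'].round(2))
im=save('wrist','w22');im2=save('scene','c22')
E
```

```text
45.8167 [ 0.44954564 -0.01114354  0.21626495] 6.303121035694025 0.02894769713238933 [ 0.04226566 -0.67999793 -0.86044947] [-1.07  0.07  1.06  2.03 -0.07  1.08  0.13]
```

View pics/w22.png

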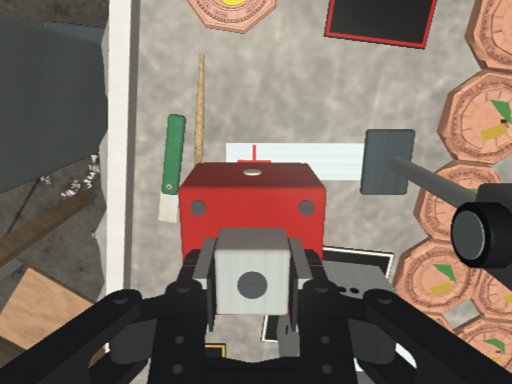

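View pics/c22.png

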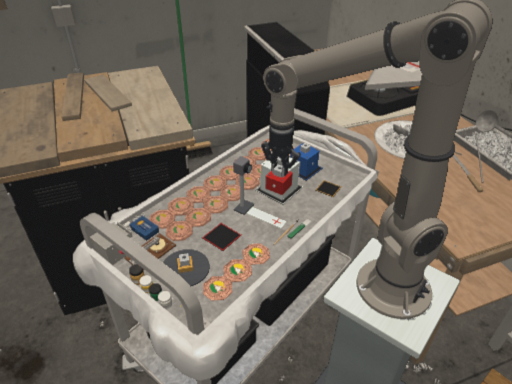

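Emit:
servo_tool --series '[[[0,0.6,0,0],[0,1.6,0,0],[0,2.8,0,0],[0.2,4,0,-0.4],[0.8,5.2,0,-0.8],[1.6,6.2,0,-1.08],[2.6,6.9,0,-1.08],[3.6,7.08,-0.6,-1.08],[4.2,7.08,-1.6,-1.08],[4.2,7.08,-2.8,-1.08],[4.2,7.08,-4,-1.08],[4.2,7.08,-4.2,-1.08]]]'

```text
time_s: 46.92
tool_pos: [0.5508, 0.1653, 0.1061]
ee_rot: [-0.001, 1.58, -0.005]
ft_force: [-1.1, 1.0, -2.3]
grip_width: 0.0291
```

Emit:
servo_tool --series '[[[0,0,-0.2,0],[0,0,-0.2,0],[0,0,-0.2,0],[0,0,-0.2,0],[0,0,-0.2,0]]]'

```text
time_s: 47.33
tool_pos: [0.5555, 0.1663, 0.1079]
ee_rot: [0.003, 1.568, -0.001]
ft_force: [0.0, -0.6, -1.0]
grip_width: 0.0289
```

```bash
python3 - <<'E'
from h import *
s=env.state();print(s['time_s'],s['tool_pos'],yaw(),s['grip_width'],s['ft_force'],s['qpos'].round(2))
im=save('wrist','w23')
E
```

```text
47.3333 [0.5555456  0.16626088 0.10791947] -0.16259503709153378 0.02885149088131777 [ 9.33084369e-05 -5.99764098e-01 -1.00999407e+00] [-0.97  0.53  0.81  1.85 -0.46  0.96  0.04]
```

View pics/w23.png

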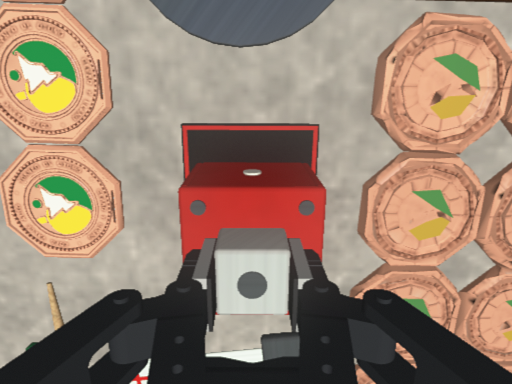

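Emit:
servo_tool --series '[[[-0.06,0,-0.6,0],[-0.06,0,-1.2,0],[-0.06,0,-1.7,0],[-0.06,0,-1.9,0],[-0.06,0,-1.98,0],[-0.06,0,-2.03,0],[-0.06,0,-2.03,0],[-0.06,0,-2.03,0]]]'

```text
time_s: 48.05
tool_pos: [0.5531, 0.1659, 0.057]
ee_rot: [0.004, 1.571, -0.002]
ft_force: [-3.7, -0.5, 6.7]
grip_width: 0.0292
```

```bash
python3 - <<'E'
from h import *
s=env.state();print(s['time_s'],s['tool_pos'],yaw(),s['grip_width'],s['ft_force'],s['qpos'].round(2))
im=save('wrist','w24')
E
```

```text
48.05 [0.55313871 0.16594979 0.05699731] -0.18460002958019187 0.0292264375620115 [-3.71117275 -0.48179614  6.71793354] [-0.93  0.59  0.75  1.89 -0.52  0.87  0.09]
```

View pics/w24.png

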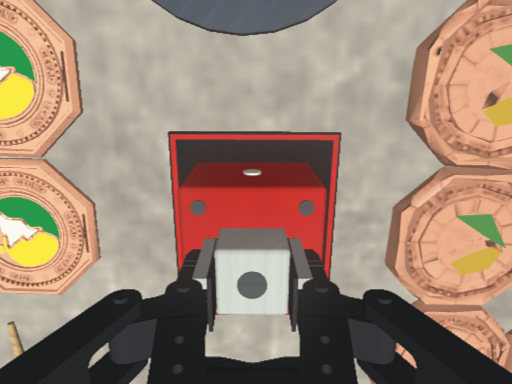

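Emit:
servo_tool --series '[[[0,0,0,0],[0,0,0,0],[0,0,0,0],[0,0,0,0],[0,0,0.4,0],[0,0,1,0],[0,0,2,0],[0,0,3,0],[0,0,4,0],[0,0,5,0],[0,0,6,0],[0,0,6.4,0]]]' --jaw 50

```text
time_s: 49.1
tool_pos: [0.555, 0.1657, 0.2196]
ee_rot: [0.005, 1.565, -0.001]
ft_force: [0.7, 0.2, 1.2]
grip_width: 0.0429
```

Emit:
servo_tool --series '[[[0,1,0,-1],[0,2.4,0,-2],[0,3.8,0,-3],[-0.1,5,0,-4],[-0.1,6.2,0,-5],[-0.1,7.1,0,-6],[-0.1,7.2,0,-6.6],[-0.1,7.2,0,-6.6],[-0.1,7.2,0,-6.6],[-0.1,7.2,0,-6.6],[-0.1,7.2,0,-6.6],[-0.1,7.2,0,-6.6]]]'

```text
time_s: 50.1
tool_pos: [0.5508, 0.3445, 0.2158]
ee_rot: [0.545, 1.501, -0.544]
ft_force: [0.9, 0.3, 1.1]
grip_width: 0.0425
```

```bash
python3 - <<'E'
from h import *
s=env.state();print(s['time_s'],s['tool_pos'],yaw(),s['qpos'].round(2))
im=save('wrist','w25');c=cam('wrist',s);save('scene','c25')
hsv=cv2.cvtColor(np.ascontiguousarray(im),cv2.COLOR_RGB2HSV)
B=np.zeros(im.shape[:2],bool);B[110:230,200:320]=1
for k in comps(B&(hsv[:,:,1]>100)&(abs(hsv[:,:,0].astype(int)-20)<9)&(im[:,:,0]>130),100): print(u(k),quad(c,k,.028))
for k in comps((im.min(2)>130)&B,50): print(u(k),quad(c,k,.052))
cv2.imwrite('pics/z25.png',cv2.resize(im[120:240,190:310,::-1],None,fx=5,fy=5,interpolation=cv2.INTER_CUBIC))
E
```

```text
50.1 [0.55084935 0.34451732 0.2158476 ] -39.86204107889804 [-1.28  0.61  1.    1.57 -0.53  1.26 -0.89]
[228 144  47  45] (0.5495, 0.3443, 45.7, 46.1, -39.1)
[200 210  35  19] (0.4872, 0.3271, 14.9, 38.6, 19.5)
[267 185  52  44] (0.5582, 0.2758, 65.6, 34.5, 2.9)
[236 157  31  30] (0.5495, 0.3447, 28.5, 29.1, -39.9)
[307 110  12  18] (0.6264, 0.3466, 19.4, 8.6, -4.5)
```

View pics/w25.png

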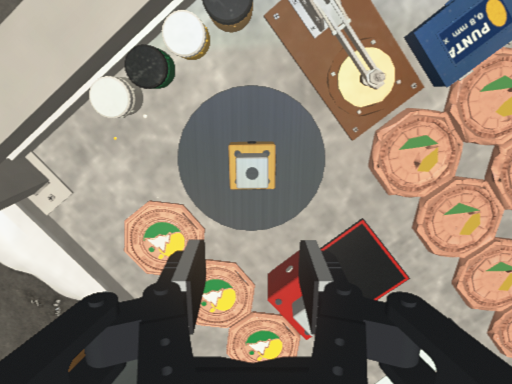

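View pics/z25.png

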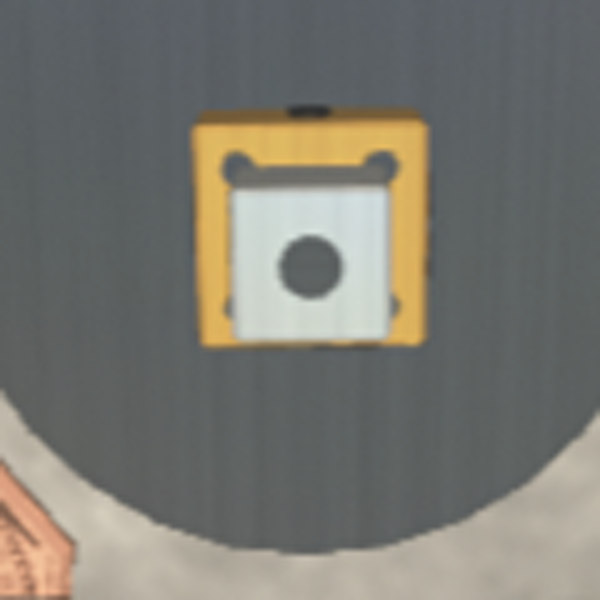

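View pics/c25.png

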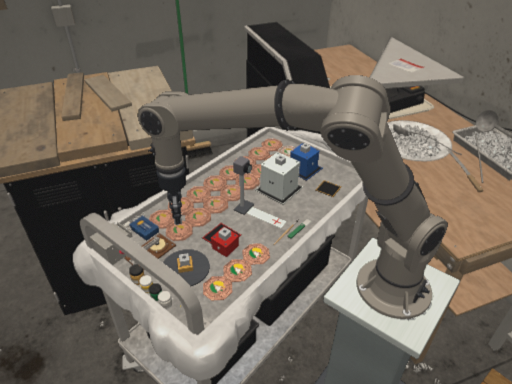

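```bash
python3 - <<'E'
from h import *
s=env.state()
for n in('scene','side'):
    im=save(n,n+'26');c=cam(n)
    hsv=cv2.cvtColor(np.ascontiguousarray(im),cv2.COLOR_RGB2HSV)
    for k in comps(red(im)&(im[:,:,0]>150),60): print(n,u(k),quad(c,k,.057))
    x,y=(190,210) if n=='scene' else (205,205)
    cv2.imwrite('pics/z26'+n+'.png',cv2.resize(im[y:y+60,x:x+70,::-1],None,fx=8,fy=8,interpolation=cv2.INTER_CUBIC))
E
```

```text
scene [211 231  26  15] (0.5072, 0.2006, 65.1, 65.6, -0.5)
side [232 224  26  19] (0.5092, 0.2009, 68.1, 69.8, 1.7)
side [484  96  16  14] (-0.3382, -0.9954, 187.2, 67.7, -14.5)
```

View pics/z26scene.png

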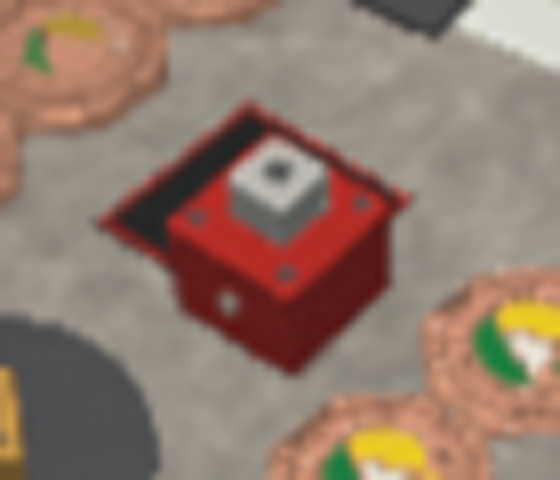

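View pics/z26side.png

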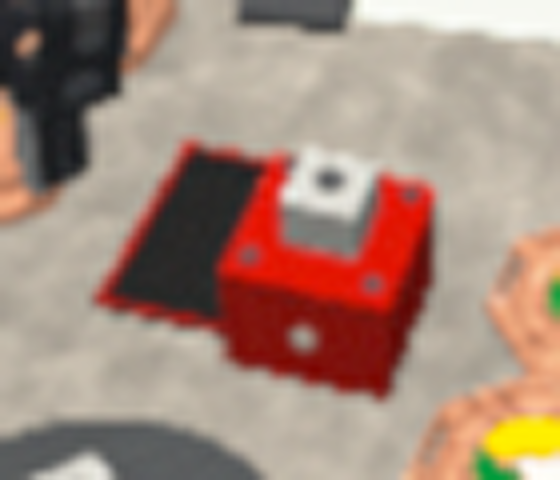

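Emit:
servo_tool --series '[[[-0.4,-1.2,0,1],[-0.8,-2.4,0,2.1],[-1.2,-3.6,0,3.2],[-1.5,-4.8,-0.3,4.3],[-1.7,-5.5,-0.6,5.4],[-1.7,-5.75,-1,6.5],[-1.7,-5.75,-1,6.6],[-1.7,-5.75,-1,6.6],[-1.7,-5.75,-1,6.6],[-1.7,-5.75,-1,6.6],[-1.7,-5.75,-1,6.6]]]'

```text
time_s: 51.22
tool_pos: [0.5085, 0.2032, 0.1908]
ee_rot: [0.002, 1.57, -0.002]
ft_force: [-0.1, 1.4, 0.8]
grip_width: 0.0425
```

```bash
python3 - <<'E'
from h import *
s=env.state();print(s['time_s'],s['tool_pos'],yaw(),s['qpos'].round(2))
im=save('wrist','w27');c=cam('wrist',s)
B=np.zeros(im.shape[:2],bool);B[110:240,190:330]=1
for k in comps((im.min(2)>120)&B,50): print(u(k),quad(c,k,.079))
for k in comps(red(im)&B&(im[:,:,0]>150),50): print(u(k),quad(c,k,.055))
E
```

```text
51.2167 [0.50847652 0.2031911  0.19083945] -0.14419401408567234 [-1.18  0.37  0.91  1.85 -0.33  1.08 -0.15]
[231 173  38  36] (0.5065, 0.2002, 29.5, 29.5, 0.7)
[190 110 139 129] (0.5118, 0.2109, 102.8, 108.8, -0.2)
[212 145 117  94] (0.5241, 0.1906, 97.0, 83.9, 1.0)
```

View pics/w27.png

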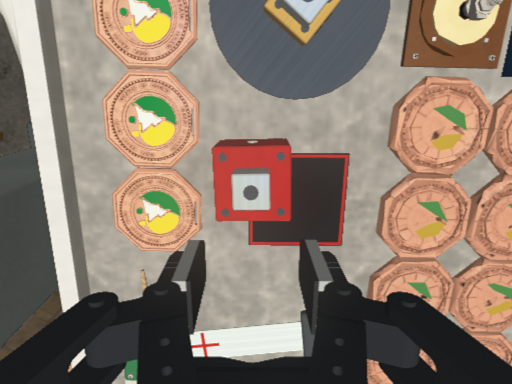

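Emit:
servo_tool --series '[[[-0.08,-0.12,-1,0.1],[-0.08,-0.12,-2.2,0.1],[-0.08,-0.12,-3.4,0.1],[-0.08,-0.12,-4.2,0.1],[-0.08,-0.12,-4.7,0.1],[-0.08,-0.12,-5.1,0.1],[-0.08,-0.12,-5.32,0.1],[-0.08,-0.12,-5.32,0.1],[-0.08,-0.12,-5.32,0.1],[-0.08,-0.12,-5.32,0.1]]]'

```text
time_s: 52.1
tool_pos: [0.507, 0.1994, 0.0586]
ee_rot: [-0.005, 1.569, 0.007]
ft_force: [1.0, 1.1, 0.7]
grip_width: 0.0425
```

Emit:
servo_tool --series '[[[0,0,0,0],[0,0,0,0],[0,0,0,0],[0,0,0,0],[0,0,0,0],[0,0,0,0]]]' --jaw 0 --newtons 60

```text
time_s: 52.6
tool_pos: [0.5071, 0.1994, 0.0587]
ee_rot: [-0.005, 1.569, 0.007]
ft_force: [-0.0, -0.2, 6.7]
grip_width: 0.0286
```

Emit:
servo_tool --series '[[[0,0,0.2,0],[0,0,0.6,0],[0,0,1,0],[0,0,1.2,0],[0,0,1.2,0],[0,0,1.2,0],[0,0,1.2,0]]]'

```text
time_s: 53.18
tool_pos: [0.5057, 0.1992, 0.0873]
ee_rot: [-0.006, 1.571, 0.006]
ft_force: [-0.7, -0.2, -2.3]
grip_width: 0.0289
```

```bash
python3 - <<'E'
from h import *
s=env.state();print(s['time_s'],s['tool_pos'],yaw(),s['qpos'].round(2),s['ft_force'],s['grip_width'])
im=save('wrist','w28');im=save('side','s28')
E
```

```text
53.1833 [0.50565262 0.19918372 0.08732955] 0.439618031321017 [-1.08  0.5   0.81  1.95 -0.46  0.89 -0.02] [-0.66697087 -0.19811026 -2.2995201 ] 0.028943217766024803
```

View pics/w28.png

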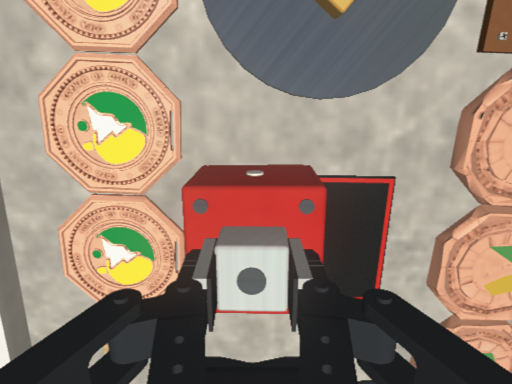

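View pics/s28.png

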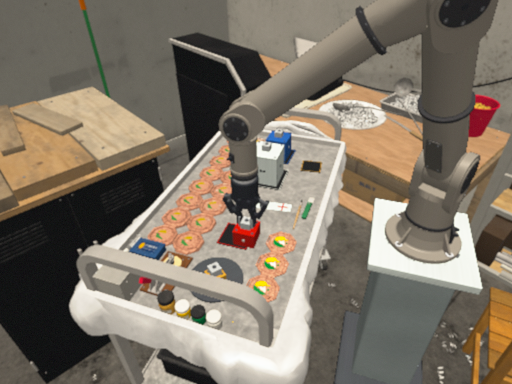

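Emit:
servo_tool --series '[[[0.6,-0.4,0,-0.1],[1.3,-0.9,0,-0.1],[1.8,-1.3,0,-0.1],[1.92,-1.33,0,-0.1],[1.92,-1.33,-0.3,-0.1],[1.92,-1.33,-0.6,-0.1],[1.92,-1.33,-0.8,-0.1],[1.92,-1.33,-0.8,-0.1],[1.92,-1.33,-0.8,-0.1]]]'

```text
time_s: 54.03
tool_pos: [0.5528, 0.1665, 0.0666]
ee_rot: [0.001, 1.573, -0.002]
ft_force: [-0.3, 0.0, -1.0]
grip_width: 0.0286
```

```bash
python3 - <<'E'
from h import *
s=env.state();print(s['time_s'],s['tool_pos'],yaw(),s['ft_force'],s['grip_width'])
im=save('wrist','w29')
E
```

```text
54.0333 [0.55284534 0.1664985  0.0666459 ] -0.10800074368851101 [-0.28583764  0.04216427 -0.97442214] 0.02856247684516628
```

View pics/w29.png

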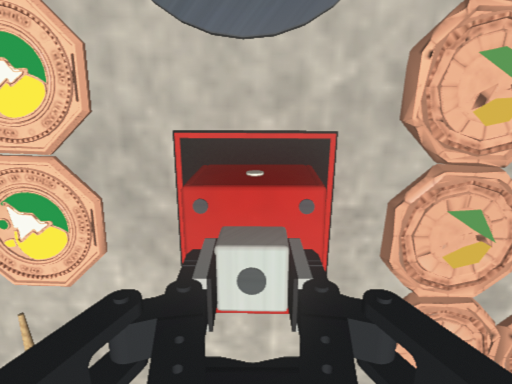

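Emit:
servo_tool --series '[[[0.03,0,-0.1,0],[0.03,0,-0.2,0],[0.03,0,-0.26,0],[0.03,0,-0.3,0],[0.03,0,-0.3,0],[0.03,0,-0.3,0]]]'

```text
time_s: 54.58
tool_pos: [0.5552, 0.1657, 0.0611]
ee_rot: [0.003, 1.571, -0.002]
ft_force: [-2.5, -1.0, 6.3]
grip_width: 0.0292
```

Emit:
servo_tool --series '[[[0,0,0,0],[0,0,0,0],[0,0,0,0],[0,0,0,0],[0,0,0.3,0],[0,0,1,0],[0,0,2,0],[0,0,3,0],[0,0,4,0],[0,0,5,0],[0,0,5.4,0],[0,0,5.4,0]]]' --jaw 50

```text
time_s: 55.58
tool_pos: [0.5566, 0.166, 0.1978]
ee_rot: [0.004, 1.566, -0.001]
ft_force: [-0.6, -1.0, -0.0]
grip_width: 0.0424
```

Emit:
servo_tool --series '[[[0,0,0,0],[0,0,0,0],[0,0,0,0]]]'

```text
time_s: 55.83
tool_pos: [0.5536, 0.1658, 0.1933]
ee_rot: [0.001, 1.574, -0.003]
ft_force: [-0.1, -0.2, -0.3]
grip_width: 0.0429
```

```bash
python3 - <<'E'
from h import *
s=env.state();print(s['time_s'],s['tool_pos'],yaw(),s['ft_force'],s['grip_width'])
im=save('wrist','w30');c=cam('wrist',s)
B=np.zeros(im.shape[:2],bool);B[80:260,150:360]=1
for k in comps((im.min(2)>120)&B,50): print(u(k),quad(c,k,.081))
for k in comps(red(im)&B&(im[:,:,0]>150),50): print(u(k),quad(c,k,.057),quad(c,k,.003))
for n in('scene','side'):
    im=save(n,n+'30');c=cam(n)
    for k in comps(red(im)&(im[:,:,0]>150),60): print(n,u(k),quad(c,k,.057))
E
```

```text
55.8333 [0.55362865 0.16575592 0.19333034] -0.17031101739311735 [-0.05594073 -0.19240353 -0.31230553] 0.042912973561387804
[349 246  10  13] (0.6371, 0.1089, 8.3, 12.1, 5.1)
[343 160   6  20] (0.6249, 0.1795, 15.9, 4.0, -1.9)
[351  80   6  26] (0.6258, 0.2364, 18.1, 3.2, -3.8)
[150  80 209 179] (0.5524, 0.1745, 142.2, 169.9, -0.2)
[203 115 100 101] (0.5534, 0.1759, 86.9, 81.4, -0.3) (0.5534, 0.1632, 103.6, 97.1, -0.3)
scene [208 220  25  13] (0.5554, 0.1649, 63.9, 62.3, -0.8)
side [222 214  25  17] (0.5574, 0.1661, 65.0, 66.4, 0.5)
side [476  95  23  15] (-0.3205, -1.011, 106.0, 180.0, 14.1)
```

View pics/w30.png

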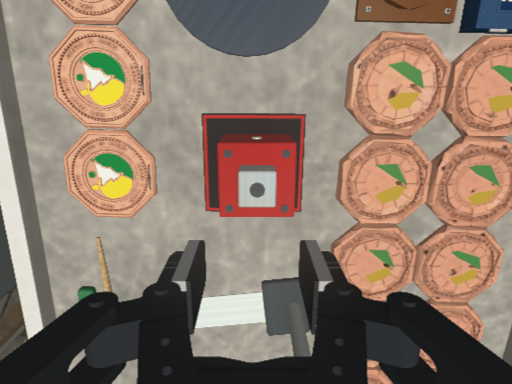

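View pics/scene30.png

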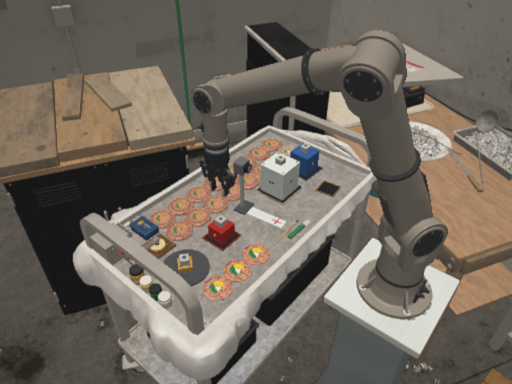

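Emit:
servo_tool --series '[[[0,1,0,-1],[0,2.4,0,-2],[0,3.8,0,-3],[-0.1,5,0,-4],[-0.16,6.2,0,-5],[-0.16,7.1,-0.5,-6],[-0.16,7.15,-1.5,-6.6],[-0.16,7.15,-2.5,-6.6],[-0.16,7.15,-3.5,-6.6],[-0.16,7.15,-4.2,-6.6],[-0.16,7.15,-4.5,-6.6],[-0.16,7.15,-4.5,-6.6]]]'

```text
time_s: 56.98
tool_pos: [0.5493, 0.344, 0.0801]
ee_rot: [0.541, 1.504, -0.546]
ft_force: [0.4, -1.1, -0.1]
grip_width: 0.043
```

Emit:
servo_tool --series '[[[0,0,0,0],[0,0,0,0],[0,0,0,0],[0,0,0,0]]]'

```text
time_s: 57.32
tool_pos: [0.5516, 0.3449, 0.0838]
ee_rot: [0.545, 1.5, -0.542]
ft_force: [0.1, 0.7, 0.1]
grip_width: 0.0424
```

```bash
python3 - <<'E'
from h import *
s=env.state();print(s['time_s'],s['tool_pos'],yaw(),s['qpos'].round(2))
im=save('wrist','w31');c=cam('wrist',s)
B=np.zeros(im.shape[:2],bool);B[150:300,210:298]=1
for k in comps((im.min(2)>150)&B,50): print(u(k),quad(c,k,.052))
E
```

```text
57.3167 [0.55155    0.34488059 0.08382154] -39.77935338339285 [-1.23  0.73  0.9   1.69 -0.65  1.04 -0.8 ]
[224 206  53  48] (0.5493, 0.3446, 28.9, 29.4, -39.8)
```

View pics/w31.png

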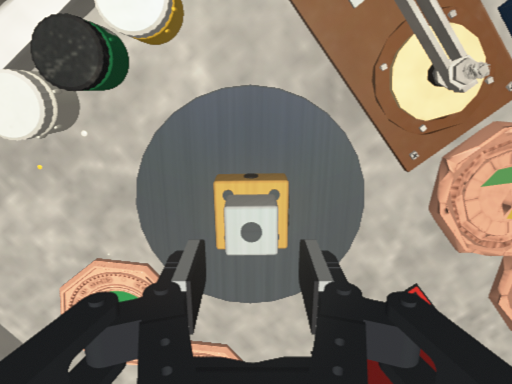

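Emit:
servo_tool --series '[[[-0.05,0,-0.6,0],[-0.05,0,-1.2,0],[-0.05,0,-1.7,0],[-0.05,0,-2,0],[-0.05,0,-2.13,0],[-0.05,0,-2.13,0],[-0.05,0,-2.13,0],[-0.05,0,-2.13,0]]]'

```text
time_s: 58.03
tool_pos: [0.5501, 0.3446, 0.0298]
ee_rot: [0.544, 1.501, -0.543]
ft_force: [0.3, 0.4, 0.7]
grip_width: 0.0427
```

Emit:
servo_tool --series '[[[0,0,0,0],[0,0,0,0],[0,0,0,0],[0,0,0,0],[0,0,0,0],[0,0,0,0]]]' --jaw 0 --newtons 60

```text
time_s: 58.53
tool_pos: [0.5503, 0.3448, 0.0302]
ee_rot: [0.544, 1.5, -0.542]
ft_force: [0.4, 0.0, 5.1]
grip_width: 0.0284
```

Emit:
servo_tool --series '[[[0,0,0.2,0],[0,0,0.6,0],[0,0,1.2,0],[0,0,2,0],[0,0,3,0],[0,0,4,0],[0,0,5,0],[0,0,6,0],[0,0,6.8,0],[0,0,7.2,0],[0,0,7.2,0]]]'

```text
time_s: 59.45
tool_pos: [0.551, 0.3447, 0.2125]
ee_rot: [0.546, 1.499, -0.54]
ft_force: [0.3, -0.7, -3.1]
grip_width: 0.0289
```

Emit:
servo_tool --series '[[[-0.6,-0.6,0,0],[-1.3,-1.6,0,-1],[-2,-3,0,-2],[-2.7,-4.4,0,-3],[-3.3,-5.9,0,-4],[-3.8,-7.4,0,-5],[-4,-8.9,0,-6],[-4,-10.4,0,-6.8],[-4,-11.8,0,-7.3],[-4,-13,0,-7.35],[-4,-13.9,0,-7.35],[-4,-14.25,0,-7.35]]]'

```text
time_s: 60.45
tool_pos: [0.4478, -0.0154, 0.2085]
ee_rot: [1.134, 1.257, -1.135]
ft_force: [0.4, -0.2, -3.6]
grip_width: 0.0286
```

Emit:
servo_tool --series '[[[0,0,0,0],[0,0,0,0],[0,0,0,0],[0,0,0,0]]]'

```text
time_s: 60.78
tool_pos: [0.4496, -0.0099, 0.209]
ee_rot: [1.127, 1.259, -1.129]
ft_force: [0.3, -0.5, -1.7]
grip_width: 0.0293
```

```bash
python3 - <<'E'
from h import *
s=env.state();print(s['time_s'],s['tool_pos'],yaw(),s['grip_width'],s['ft_force'],s['qpos'].round(2))
im=save('wrist','w32');im2=save('scene','c32')
E
```

```text
60.7833 [ 0.44958981 -0.0098862   0.20898832] -83.70108440397489 0.029335043906566934 [ 0.31108251 -0.4647739  -1.74704477] [-1.31  0.23  1.41  2.04 -0.26  1.08 -1.24]
```

View pics/w32.png

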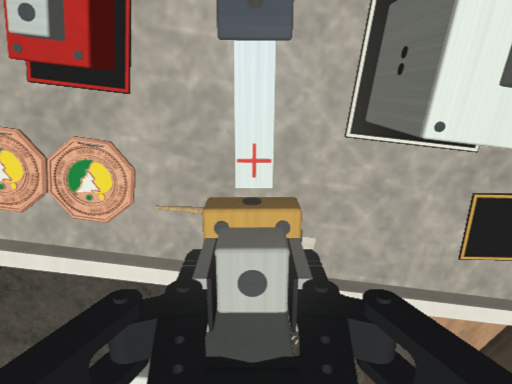

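View pics/c32.png

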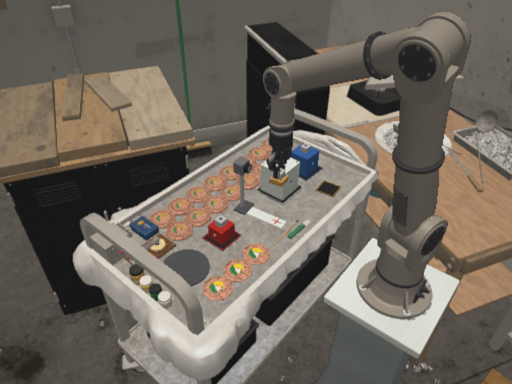

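Emit:
servo_tool --series '[[[0.04,-0.06,-0.27,0],[0.04,-0.06,-0.27,0],[0.04,-0.06,-0.27,0],[0.04,-0.06,-0.27,0],[0.04,-0.06,-0.27,0],[0.04,-0.06,-0.27,0]]]'

```text
time_s: 61.38
tool_pos: [0.4507, -0.013, 0.2027]
ee_rot: [1.13, 1.258, -1.13]
ft_force: [0.2, -0.6, -2.7]
grip_width: 0.029
```

```bash
python3 - <<'E'
from h import *
s=env.state();print(s['time_s'],s['tool_pos'],yaw(),s['qpos'].round(2),s['ft_force'])
E
```

```text
61.3833 [ 0.45066265 -0.01301701  0.20268844] -83.86201651875984 [-1.27  0.24  1.38  2.05 -0.27  1.07 -1.22] [ 0.21118154 -0.5867064  -2.73629718]
```

Emit:
servo_tool --series '[[[0,0,0,0],[0,0,0,0],[0,0,0,0],[0,0,0,0],[0,0,0,0],[0,0,0,0],[0,0,0,0],[0,0,0,0],[0,0,0,0],[0,0,0,0],[0,0,0,0],[0,0,0,0]]]'

```text
time_s: 62.38
tool_pos: [0.4505, -0.0132, 0.2025]
ee_rot: [1.13, 1.258, -1.13]
ft_force: [0.2, 1.1, -2.9]
grip_width: 0.0289
```

Emit:
servo_tool --series '[[[0,0,0,0],[0,0,0,0],[0,0,0,0],[0,0,0,0.5],[0,0,0,1.5],[0,0,0,2.5],[0,0,0,3.6],[0,0,0,4.7],[0,0,0,5.8],[0,0,0,6.9],[0,0,0,8],[0,0,0,9.1]]]'

```text
time_s: 63.38
tool_pos: [0.4505, -0.0133, 0.2025]
ee_rot: [0.396, 1.534, -0.396]
ft_force: [-0.5, -0.3, -1.7]
grip_width: 0.0288
```

Emit:
servo_tool --series '[[[0,0,0,1.1],[0,0,0,2.2],[0,0,0,3.3],[0,0,0,4.3],[0,0,0,5.2],[0,0,0,5.9],[0,0,0,5.9],[0,0,0,5.9],[0,0,0,5.9],[0,0,0,5.9],[0,0,0,5.9],[0,0,0,5.9]]]'

```text
time_s: 64.38
tool_pos: [0.4505, -0.0131, 0.2025]
ee_rot: [-0.084, 1.569, 0.084]
ft_force: [-0.4, 1.1, -2.9]
grip_width: 0.0289
```

Emit:
servo_tool --series '[[[0,0,0,0],[0,0,0,0],[0,0,0,0],[0,0,0,0],[0,0,0,0],[0,0,0,0],[0,0,0,0],[0,0,0,0],[0,0,0,0],[0,0,0,0],[0,0,0,0],[0,0,0,0]]]'

```text
time_s: 65.38
tool_pos: [0.4505, -0.0132, 0.2025]
ee_rot: [-0.084, 1.569, 0.084]
ft_force: [-0.1, 0.1, -2.5]
grip_width: 0.0289
```

```bash
python3 - <<'E'
from h import *
s=env.state();print(s['time_s'],s['tool_pos'],yaw(),s['grip_width'],s['ft_force'],s['qpos'].round(2))
im=save('wrist','w33');im2=save('scene','c33')
E
```

```text
65.3833 [ 0.45054141 -0.01317193  0.20251781] 6.122614751291444 0.028891677340769275 [-0.13937384  0.10845198 -2.49802188] [-1.03  0.11  1.04  2.04 -0.1   1.05  0.16]
```

View pics/w33.png

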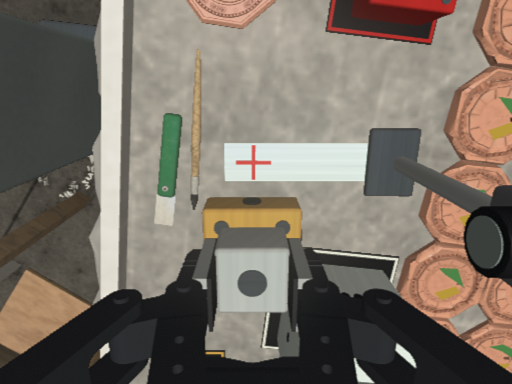

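View pics/c33.png

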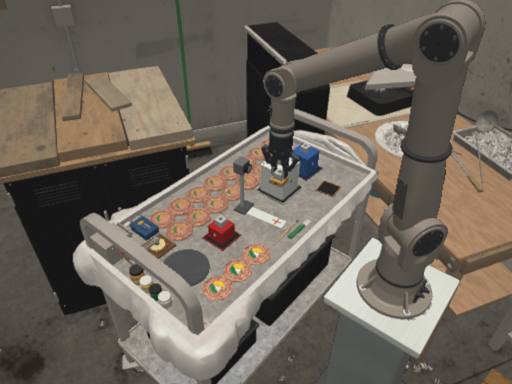

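Emit:
servo_tool --series '[[[-0.1,-0.6,0,0],[-0.3,-1.6,0,0],[-0.5,-2.8,0,0],[-0.7,-4.2,0,0],[-0.9,-5.6,0,0],[-1.1,-7,0,0],[-1.3,-8.4,0,0],[-1.5,-9.6,0,0],[-1.7,-10.6,0,-0.15],[-1.76,-11.15,-0.6,-0.15],[-1.76,-11.15,-1.8,-0.15],[-1.76,-11.15,-3,-0.15]]]'

```text
time_s: 66.48
tool_pos: [0.4072, -0.294, 0.1274]
ee_rot: [-0.071, 1.567, 0.068]
ft_force: [0.3, 0.5, -3.2]
grip_width: 0.0288
```

Emit:
servo_tool --series '[[[0,0,-0.8,0],[0,0,-1.6,0],[0,0,-2.2,0],[0,0,-2.2,0],[0,0,-2.2,0],[0,0,-2.2,0],[0,0,-2.2,0]]]'

```text
time_s: 67.07
tool_pos: [0.4075, -0.2925, 0.0737]
ee_rot: [-0.073, 1.567, 0.071]
ft_force: [0.4, 0.2, -2.3]
grip_width: 0.029
```

```bash
python3 - <<'E'
from h import *
s=env.state();print(s['time_s'],s['tool_pos'],yaw(),s['grip_width'],s['ft_force'],s['qpos'].round(2))
im=save('wrist','w34')
E
```

```text
67.0667 [ 0.40751791 -0.29252438  0.07369045] 5.238556063970345 0.028979089720104625 [ 0.35057334  0.15222736 -2.34684149] [-0.19  0.48  0.91  2.06 -0.52  0.84  1.12]
```

View pics/w34.png

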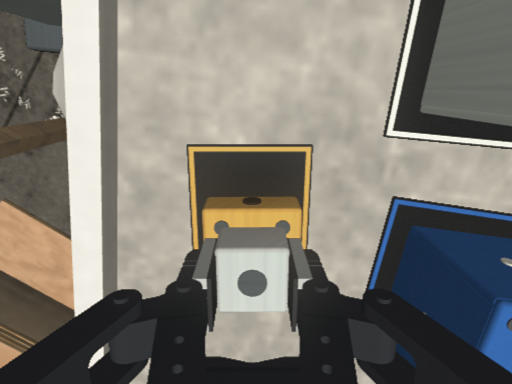

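Emit:
servo_tool --series '[[[-0.04,0,-0.5,0],[-0.04,0,-1,0],[-0.04,0,-1.5,0],[-0.04,0,-1.75,0],[-0.04,0,-1.85,0],[-0.04,0,-1.92,0],[-0.04,0,-1.92,0],[-0.04,0,-1.92,0]]]'

```text
time_s: 67.78
tool_pos: [0.4041, -0.2908, 0.0252]
ee_rot: [-0.067, 1.571, 0.075]
ft_force: [-5.9, 5.9, 17.0]
grip_width: 0.0288
```

```bash
python3 - <<'E'
from h import *
s=env.state();print(s['time_s'],s['tool_pos'],yaw(),s['grip_width'],s['ft_force'],s['qpos'].round(2))
im=save('wrist','w35');c=cam('wrist',s)
E
```

```text
67.7833 [ 0.40414452 -0.29076972  0.02517076] 5.190710380662352 0.028818885778390275 [-5.92727627  5.87745979 17.0047187 ] [-0.11  0.55  0.83  2.09 -0.61  0.75  1.19]
```

View pics/w35.png

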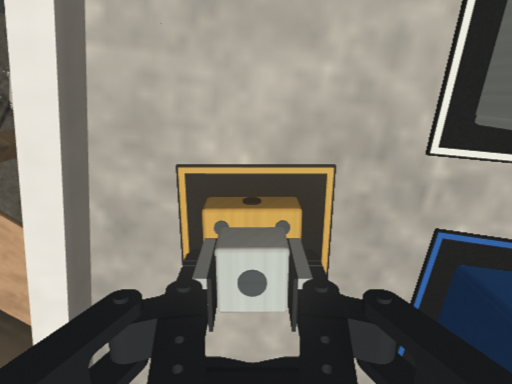

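Emit:
servo_tool --series '[[[0,0,0.12,0],[0.05,-0.04,0.2,0],[0.05,-0.04,0.2,0],[0.05,-0.04,0.2,0],[0.05,-0.04,0.2,0]]]'

```text
time_s: 68.25
tool_pos: [0.4068, -0.2929, 0.0293]
ee_rot: [-0.072, 1.57, 0.072]
ft_force: [1.1, 0.1, -3.3]
grip_width: 0.0287
```

Emit:
servo_tool --series '[[[0,0,-0.06,0],[0,0,-0.12,0],[0,0,-0.14,0],[0,0,-0.14,0],[0,0,-0.14,0]]]'

```text
time_s: 68.67
tool_pos: [0.4067, -0.2929, 0.0259]
ee_rot: [-0.072, 1.57, 0.072]
ft_force: [-0.2, 0.2, -3.5]
grip_width: 0.029
```

```bash
python3 - <<'E'
from h import *
s=env.state();print(s['time_s'],s['tool_pos'],yaw(),s['ft_force'])
im=save('wrist','w36')
E
```

```text
68.6667 [ 0.40668804 -0.29288713  0.02589674] 5.224140791719033 [-0.2347346   0.15367541 -3.5174806 ]
```

View pics/w36.png

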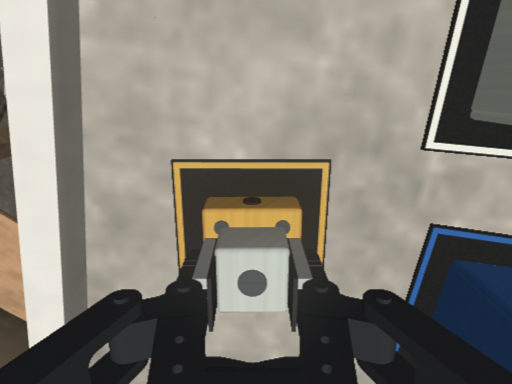

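Centred, hovering just above the pad. I lower it the last millimetre.

Emit:
servo_tool --series '[[[0,0,-0.02,0],[0,0,-0.03,0],[0,0,-0.03,0],[0,0,-0.03,0]]]'

```text
time_s: 69.05
tool_pos: [0.4068, -0.2929, 0.0253]
ee_rot: [-0.072, 1.569, 0.072]
ft_force: [0.4, -0.3, -2.4]
grip_width: 0.0286
```

Emit:
servo_tool --series '[[[0,0,-0.02,0],[0,0,-0.02,0],[0,0,-0.02,0]]]'

```text
time_s: 69.3
tool_pos: [0.4068, -0.293, 0.0252]
ee_rot: [-0.071, 1.569, 0.072]
ft_force: [-1.3, 2.2, 5.4]
grip_width: 0.0287
```

Emit:
servo_tool --series '[[[0,0,0,0],[0,0,0,0],[0,0,0,0],[0,0,0,0],[0,0,0.3,0],[0,0,1,0],[0,0,2.2,0],[0,0,3.6,0],[0,0,5,0],[0,0,6.4,0],[0,0,7.8,0],[0,0,8.8,0]]]' --jaw 50

```text
time_s: 70.3
tool_pos: [0.407, -0.294, 0.248]
ee_rot: [-0.072, 1.566, 0.07]
ft_force: [1.0, -0.2, -0.4]
grip_width: 0.0427
```

Emit:
servo_tool --series '[[[1,0.6,1,0],[2,1.2,2,0],[3,1.8,2.6,0],[3.4,2.4,2.6,0],[3.4,2.4,2.6,0],[3.4,2.4,2.6,0],[3.4,2.4,2.6,0],[3.4,2.4,2.6,0],[3.4,2.4,2.6,0],[3.4,2.4,2.6,0]]]'

```text
time_s: 71.13
tool_pos: [0.4909, -0.2337, 0.3097]
ee_rot: [-0.07, 1.57, 0.07]
ft_force: [0.2, -0.3, -0.4]
grip_width: 0.0426
```

```bash
python3 - <<'E'
from h import *
s=env.state();print(s['time_s'],s['tool_pos'],yaw(),s['ft_force'])
for n in('scene','side','wrist'):
    im=save(n,n+'40');c=cam(n,s)
    hsv=cv2.cvtColor(np.ascontiguousarray(im),cv2.COLOR_RGB2HSV)
    B=np.zeros(im.shape[:2],bool)
    if n=='wrist':B[0:250]=1
    else: B[120:330,120:350]=1
    for k in comps(B&red(im)&(im[:,:,0]>150),60): print(n,'red',u(k),quad(c,k,.057))
    for k in comps(B&blue(im)&(im[:,:,2]>130),60): print(n,'blue',u(k),quad(c,k,.091))
    for k in comps(B&(im.min(2)>170),200): print(n,'white',u(k),quad(c,k,.125))
    for k in comps(B&(hsv[:,:,1]>110)&(abs(hsv[:,:,0].astype(int)-19)<6)&(im[:,:,0]>130),60): print(n,'brass',u(k),quad(c,k,.023))
    if n!='wrist': 
        cv2.imwrite('pics/z40'+n+'.png',cv2.resize(im[130:250,190:350,::-1],None,fx=5,fy=5,interpolation=cv2.INTER_CUBIC))
E
```

```text
71.1333 [ 0.49090349 -0.23374731  0.30967848] 5.111191387418012 [ 0.18624742 -0.32018726 -0.38869824]
scene red [208 220  25  13] (0.5554, 0.1649, 63.9, 62.3, -0.8)
scene blue [292 146  25  12] (0.5535, -0.3382, 80.6, 80.4, -1.1)
scene white [120 272  67  57] (0.4574, 0.5692, 59.6, 276.1, -1.5)
scene white [324 265  25  46] (0.0995, 0.1963, 65.2, 156.4, 29.0)
scene white [247 207  38  20] (0.4146, 0.1, 128.4, 37.4, 5.9)
scene white [205 193 144 136] (0.25, 0.1731, 692.6, 55.2, -1.5)
scene white [261 153  37  21] (0.5562, -0.1702, 107.2, 106.1, -0.8)
scene white [120 126 229  95] (0.7037, -0.075, 903.3, 351.2, -28.4)
side red [222 214  25  17] (0.5574, 0.1661, 65.0, 66.4, 0.5)
side blue [267 131  23  11] (0.5555, -0.3372, 85.0, 82.6, -1.4)
side white [120 298  96  31] (0.567, 0.5759, 239.1, 62.5, 1.1)
side white [120 248 132  55] (0.5848, 0.4267, 74.4, 378.2, -2.4)
side white [249 194  42  18] (0.4553, 0.1356, 75.9, 128.1, -11.6)
side white [249 141  34  18] (0.5585, -0.172, 107.7, 115.2, 0.6)
side white [120 120 224 209] (0.52, 0.0389, 936.7, 551.9, -2.7)
side brass [159 301  31  16]
[... 586 characters left out ...]
  16] (0.3949, -0.1004, 12.8, 14.0, -3.6)
wrist white [ 98   0  16 249] (0.3489, -0.2174, 238.8, 14.1, -1.7)
wrist brass [436 221  21  10] (0.7633, -0.3136, 16.2, 25.2, -15.8)
wrist brass [372 214  20  11] (0.6744, -0.3131, 24.4, 14.1, -43.3)
wrist brass [453 159  24  10] (0.765, -0.2292, 30.4, 12.1, 11.0)
wrist brass [156 156  59  53] (0.4082, -0.2864, 74.2, 72.0, 5.1)
wrist brass [386 151  21  10] (0.6747, -0.2248, 25.4, 12.5, 28.3)
wrist brass [474  84  24  14] (0.7663, -0.1385, 27.6, 11.9, 25.2)
wrist brass [404  75  22  15] (0.6783, -0.1357, 24.6, 13.1, 32.2)
wrist brass [499   4  12  14] (0.7626, -0.0522, 13.3, 14.4, 17.7)
wrist brass [422   0  24   8] (0.6797, -0.0516, 27.0, 8.1, 5.1)
```

View pics/wrist40.png

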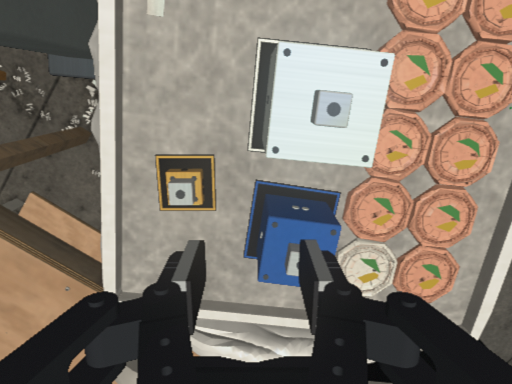

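View pics/scene40.png

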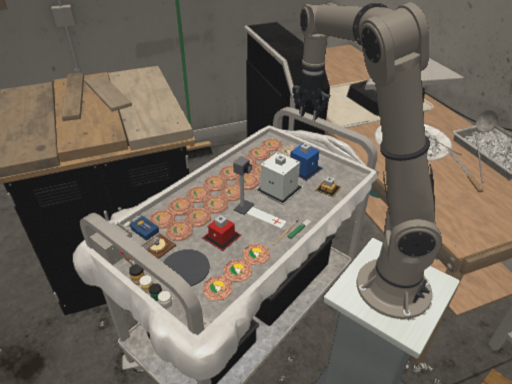

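View pics/z40side.png

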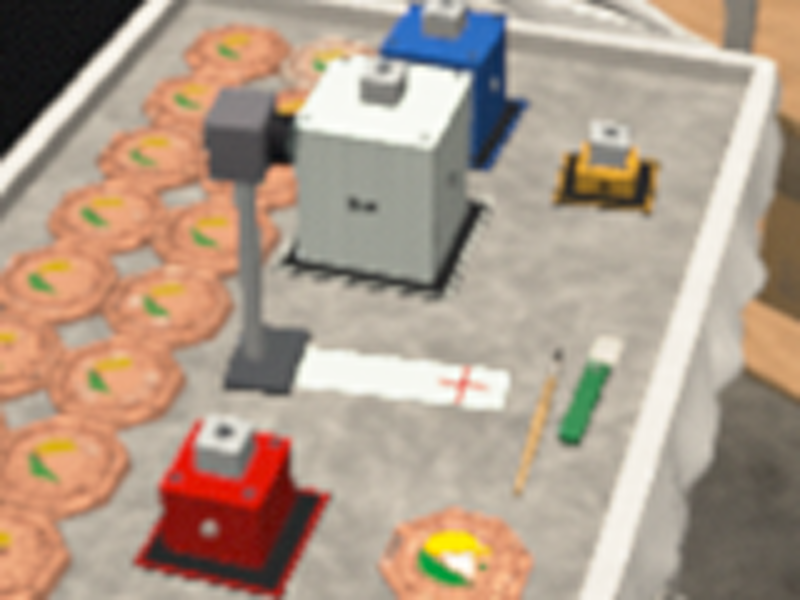

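Emit:
servo_tool --series '[[[1,-1.4,0,0],[2,-2.8,0,0],[2.6,-4.3,0,0],[2.6,-4.3,0,0],[2.6,-4.3,0,0],[2.6,-4.3,0,0],[2.6,-4.3,0,0],[2.6,-4.3,0,0],[2.6,-4.3,0,0]]]'

```text
time_s: 72.03
tool_pos: [0.5573, -0.3387, 0.3102]
ee_rot: [-0.073, 1.568, 0.074]
ft_force: [-0.7, -0.3, -0.1]
grip_width: 0.0425
```

```bash
python3 - <<'E'
from h import *
s=env.state();print(s['time_s'],s['tool_pos'],yaw(),s['dq'].round(3))
im=save('wrist','w41');c=cam('wrist',s)
for k in comps(blue(im)&(im[:,:,2]>130),60): print('blue',u(k),quad(c,k,.091))
for k in comps(blue(im),60): print('blue all',u(k),quad(c,k,.003))
B=np.zeros(im.shape[:2],bool);B[:240,180:330]=1
for k in comps(B&(im.min(2)>130),100): print('boss',u(k),quad(c,k,.115))
# overlay predicted pad outline & nothing else
E
```

```text
72.0333 [ 0.55729002 -0.33868208  0.31021998] 5.366084048123295 [ 0.005  0.002  0.001 -0.001  0.001 -0.003 -0.   ]
blue [202  97  99 106] (0.5534, -0.3312, 104.0, 94.1, -3.6)
blue all [202  97  99 106] (0.5544, -0.3475, 129.4, 116.9, -3.6)
boss [323 119   6  33] (0.6272, -0.3029, 5.9, 32.7, 9.1)
boss [180   0 149 239] (0.5569, -0.3052, 161.2, 231.4, 5.3)
```

View pics/w41.png

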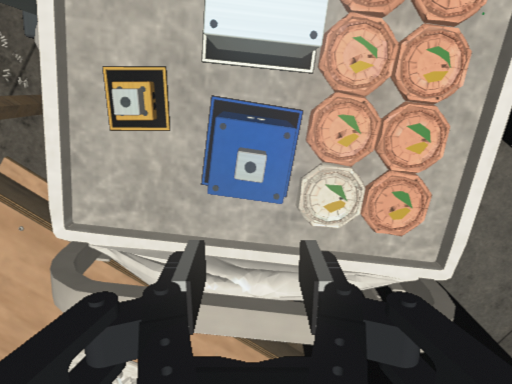

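```bash
python3 - <<'E'
from h import *
s=env.state();c=cam('wrist',s)
P=ray(c,[[210.5,96.5],[302,109],[202,186]],.003)[:,:2]
print(P,np.linalg.norm(P[1]-P[0]),np.linalg.norm(P[2]-P[0]),'pad',(P[1]+P[2])/2)
print('boss',ray(c,[[250.5,167.5]],.115))
T=ray(c,[[217,116],[300,128],[288,203],[208,192]],.091)[:,:2];print('top',T.mean(0),np.linalg.norm(T-np.roll(T,1,0),axis=1))
E
```

```text
[[ 0.49872982 -0.28037149]
 [ 0.61678518 -0.28490733]
 [ 0.49392984 -0.39985592]] 0.11814246458689857 0.11958080535257742 pad [ 0.55535751 -0.34238163]
boss [[ 0.5557658  -0.34193828  0.115     ]]
top [ 0.55857075 -0.34004847] [0.08370958 0.08780188 0.08398021 0.09031231]
```

```bash
python3 - <<'E'
from h import *
im=save('side','s42')
a=cv2.imread('pics/side0.png').astype(int)
b=im[:,:,::-1].astype(int);d=abs(a-b).max(2)[285:330,155:225];print('jar diff',(d>40).sum())
print(env.close_job())
E
```

```text
jar diff 7
the job is handed in; nothing more can be done
None
```

View pics/s42.png

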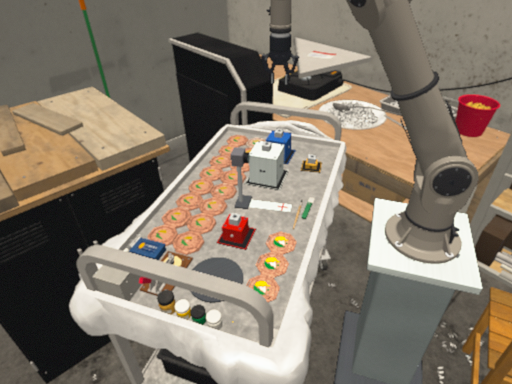

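All four parts were there. I took them off in order, showed each to the lens over the red cross, and stood each on its own pad. The job was handed in at about 72 s of the 210 s allowed.

- **Showing:** the large and medium shells went one, two, three dots, and the small shell and core went one, two. Each side was held for a second or more. I saw the single dot on all four parts; which way the other dotted sides faced I took from the part descriptions.
- **Small shell:** it was knocked about 6 cm off its pad while I was at the mould. I picked it up and stood it back in the red outline before taking the core.
- **Core:** the first set-down pressed with about 17 N and sat about 2 mm off, so I lifted it slightly and set it down again centred.
- **Final placing:** the last pictures show all four parts upright and square in their outlines. The shells measured within about 2 mm of their pad centres; the core I judged by eye from the wrist picture.
- **Disagreements:** in some views parts were partly hidden, or the picture was taken while the arm was moving, and those readings were off by up to about 1.5 cm. I set them aside in favour of clear, still views.
- **Surroundings:** the jars look unmoved in before-and-after pictures, and the inspection camera was not touched. The gripper was clear of everything at hand-in.
- **Joint range:** joint 3 came close to its limit, 1.41 of 1.46 rad in my readings, but did not pass it in any of them.

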